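# Clamp a glued-up block in the bench press

### The arm

A 6-joint arm with a two-finger parallel gripper is mounted at the origin on the work surface. World frame = base frame: x ahead of the robot, y to its left, z up, the work surface at z = 0. Lengths are in m, angles in rad, forces in N, time in s.
With the tool pointing down it reaches from about 0.325 to 0.775 m from the base axis. Payload 5.5 kg.
Tool frame: the origin (TCP) lies at the very end of the fingers, on their centre line; the grasp point (between the pads) lies 19 mm behind it; z points along the fingers, y is the direction in which the jaws open and shut (so a half turn about z gives the same grasp; the last joint's range is limited). The gripper opens to 85 mm and grips with 20 to 120 N. Pads are 22 mm wide; open, the fingers measure 114 mm over their backs; the gripper's body (76 mm by 85 mm) begins 54 mm behind the grasp point. The pads swing forward as they close: fully open they stand 13 mm farther back than shut.
Start: joints at [-1.349, 0.091, 1.231, -0, 1.82, -0.057], TCP at [0.165, -0.577, 0.207] pointing down, gripper open.
Joint ranges: [-2.87, 2.87], [-0.86, 2.18], [0.17, 2.46], [-1.51, 4.65], [0.06, 2.69], [-2.65, 2.65]. Speed limits (rad/s): [2.57, 2.57, 3.01, 3.14, 3.14, 3.14].

### API

Orientations are given as a unit quaternion [x, y, z, w].
In Python, from rig import telemetry, viewer, manip gives the robot as it stands.
- The arm moves only by the shell command python3 -m creep 'ROWS' [OPENING] [FORCE]. ROWS is JSON, a list of rows, each a list of 6 numbers: the shift along the tool's x, y, z in mm, then the turn, a rotation vector about the tool's x, y, z in degrees. A call has 1 to 20 rows; each row is the pose to reach, as a shift and turn from the pose commanded when the call began, along the tool's axes at that moment; what a row does not reach only later rows make up. A row lasts 1/10 s, in which the tool goes at most 50 mm and 8.59 degrees, less where a joint would pass 70% of its speed; a pose out of reach is approached as far as the arm can. A call with a gripper value outside its range is refused whole. OPENING is the finger opening in mm, from 0 to 85.4, set as the call begins (- or left out, the last holds). The fingers move at their own pace and stop on an object; FORCE is the grip in N (left out, the last holds). Time passes only in rows, so rows that repeat a pose let the fingers close. It gives the time, the measured TCP pose, the force and the opening at its end, in the units of the state.
- telemetry.get_obs(): the state, without advancing time (a new reading comes with each control period).
- viewer.capture(name): name is "scene" or "top"; returns a dict with "img" (384x512x3 uint8, red, green, blue), "range_z" (384x512 float32, m along the optical axis (not along the pixel's ray), 0 where there is no reading), "intrinsics" (3x3 intrinsics, pixels), "k1" (the pictures are not rectified: a ray, as slopes to the right and down, at radius r is drawn at 1 + k1 r^2 times it, then the intrinsics apply), "rvec" (rotation vector, rad) and "tvec" (3), from world to camera coordinates, as OpenCV has them. Camera axes: x right, y down, z forward; pixel columns grow to the right and rows downward; lengths in m; the calibration is good to about 2 mm. A picture is of the moment at which its call begins.
- manip.job_done(): hands the job in, once; it reports no verdict.
Trained networks look in a picture, given as the dict that the camera call returned (one of the last four; its "shot" number tells which), for a name from the list of things; names that differ only in an ending like _2 or _b are one class to them, and where a whole thing is asked for, a point or a joint stands for the part that bears it (a point fixed in the world has none). Each returns a list of dicts, best first, with "score" (0 to 1); they miss things now and then, are a little off and sometimes report something else, mostly with a low value. They report only what shows in the picture. A call takes as long as a camera call. They do not tell look-alikes from the thing itself.
- viewer.search_frame(picture, label): "centre" ([column, row] in pixels, amid what is visible of it).
- viewer.trace(picture, label): "mask" (384x512 bool, what is visible of it) and "centre" ([column, row] in pixels, amid what is visible of it).
- viewer.mark_of(picture, label): "centre" ([column, row] in pixels: a listed point, or the origin of a listed thing).
The state is a dict: "time": time; "joint_pos": joint angles; "joint_vel": joint speeds; "joint_efforts": joint torques, N m; "eef_pos": TCP position; "tool_rot": TCP orientation; "force": force on the tool from outside, world axes, zero at the start; "wrist_torque": the same for the moment, N m; "finger_gap": finger opening in m.
Only numpy, scipy, OpenCV 4.12 (cv2) and the standard library are available. Lean on these libraries where they do the work, as an engineer would, in place of code of your own. Each camera call takes 0.05 s, during which the arm holds its last target.

### The job

Put the longer of the two glued-up wooden blocks from the rack into the bench press to set. With the safety catch still holding the lever up, lay the block flat on the press bed, lengthwise into the throat, square and centred side to side under the platen, and far enough in that the whole platen is over it. Then swing the catch clear of the lever's tail, pull the lever down until the platen bears firmly on the block, and leave it clamped, disturbing nothing else.

Things in the scene. Friction and masses are not known exactly. Their poses are not given: they have to be found in the camera images.
- press: Green cast bench lever press (arbor press), fixed, foot 250 x 120 mm. Origin on the table below the ram's axis; z up, x from the open throat to the column (work goes in along +x), y across. Head above the throat: x -30 to +140 mm, 60 mm wide, 150 to 235 mm above the table; the ram stands out of it to 292 mm. Lever and catch lie in the plane y = -100 mm, clear of the head.
- bed_centre (a point): Point on the ram's axis on the press's flat steel bed, 40 mm above the table. In the press's frame the bed runs from x -105 to +60 mm, is 100 mm wide, and the column's front face stands at x +85 mm. Apart from the platen the throat is free.
- ram: Square ram with a flat steel platen, 80 mm (along the press's x) x 60 mm (y) x 12 mm, centred on the ram's axis. Origin at the centre of the platen's underside, 45 mm above the bed with the lever up. The lever drives it: 20 mm down per radian.
- lever (a joint): Press lever about its hub, rad: 0 = up at rest (the bar rises at 50 degrees from the hub towards the open front), growing as the knob is pulled forward and down along its arc. Stiff (about 5 N at the knob), stays where left. On a 22 mm block the platen bears at about 1.15 and the reaction then mounts; 10 to 15 N at the knob is ample. With the catch on it moves no more than about 0.05.
- lever_knob (a point): Centre of the black ball knob, 30 mm across, on the end of the 14 mm lever bar, 190 mm from the hub's axis, 331 mm above the table at the start and about 133 mm above it when the platen bears on the block. Pinch it from above, across the plane of the lever.
- lever_hub (a point): Point on the lever's turning axis in the plane of lever and catch, at x 0, y -100, z 185 mm in the press's frame. The axis is parallel to the press's y.
- lever_tail (a point): Ball end (20 mm) of the lever's short tail, 60 mm from the hub's axis on the side opposite to the knob.
- catch (a joint): Safety catch, in radians: 0 to 0.1 = on, its short leg standing against the lever's tail; it grows to 1.1 as the catch is swung off, its thumb tab moving towards the press's open front (-x). It lets the lever pass from about 0.45; swing it well over, 0.7 or more. It stays where it is left (about 1 N at the tab).
- catch_tab (a point): Centre of the thumb tab: a cross roller 18 mm thick, 22 mm wide along the press's y, at the end of a 10 mm rod, 75 mm from the catch's pivot and standing up behind it, 244 mm above the table at the start. Push it forward (press -x) with the shut fingers from its rear side; the space behind and outside it is free.
- catch_pivot (a point): Pivot of the catch, at x 93, y -100, z 178 mm in the press's frame; its axis is parallel to the press's y.
- rack: Low wooden dowel rack, fixed, base 130 x 150 x 12 mm with origin under its middle. Two slots along its x, 70 mm apart (y -35 and +35 mm), each between four dowels 8 mm thick and 28 mm high, at x -45 and +45 mm. A block stands on edge in each, 26 mm between dowels. The table between rack and press is open.
- block: The longer glued-up wooden block, 170 x 56 x 22 mm, two plies, 110 to 190 g, either face or end may lead. Origin at its middle; x along its length, y through its 22 mm thickness, z across its 56 mm width. It starts on edge in one of the slots (z up, underside 12 mm above the table, either slot) and must end lying flat (y vertical).
- short_block: The shorter block, 115 x 56 x 22 mm, in the other slot. Same axes, origin at its middle. Stays in the rack.
- glue: White glue bottle, 52 mm across and 125 mm tall, origin under it. Stays where it is.
- jar: Glass jar with a lid, 60 mm across and 65 mm tall, origin under it. Stays where it is.
Not all that is in view belongs to the job. Leave any purple look-alike of the block alone.

How it is judged:
On the way, in this order (a step that is already met when the one before it is completed fails the run):
1. The long block lies flat on the press bed under the whole platen, square and centred, with the catch still on and the lever up (angle between the y axis of block and the z axis of press, either way round below 0.12 rad and angle between the x axis of block and the x axis of press, either way round below 0.15 rad and x of block in the frame of press between -0.047 and 0.01 m and y of block in the frame of press between -0.012 and 0.012 m and z of block in the frame of press below 0.055 m and value of joint catch below 0.25 rad and value of joint lever below 0.2 rad), for 0.2 s.
2. The catch is swung clear of the lever's tail while the lever is still up (value of joint catch above 0.5 rad and value of joint lever below 0.2 rad), for 0.1 s.
At the end, for the whole second after the job is handed in: Long block flat on the bed, square within 0.15 rad, centred sideways within 12 mm, its middle from 47 mm before to 10 mm behind the ram's axis (platen wholly over it); catch off (over 0.4 rad), lever down (over 1.05 rad), platen pressing on the block with over 5 N, block at rest (angle between the y axis of block and the z axis of press, either way round below 0.12 rad and angle between the x axis of block and the x axis of press, either way round below 0.15 rad and x of block in the frame of press between -0.047 and 0.01 m and y of block in the frame of press between -0.012 and 0.012 m and z of block in the frame of press below 0.055 m and contact force between ram and block above 5 N and value of joint catch above 0.4 rad and value of joint lever above 1.05 rad and linear speed of block below 0.01 m/s); the robot touches nothing.
It fails at once if The shorter block is shifted in the rack or taken out (distance of short_block from where it was at the start of the episode above 0.025 m).
It fails at once if The glue bottle is moved (distance of glue from where it was at the start of the episode above 0.03 m).
It fails at once if The jar is moved (distance of jar from where it was at the start of the episode above 0.03 m).
It also fails if it takes over 72 s, if anything falls off the work surface, if the arm or the gripper's body presses on something with over 40 N, if the wrist force passes 120 N, or if a joint passes its speed limit or range.

## Working session

There is one attempt and no reset: what is moved stays moved. The work goes in short steps, Python scripts to look and compute and a shell command to move; the robot and the scene stay as the last step left them, time stands still between calls to the robot, and variables do not carry over. Pictures are saved under pics/ and viewed, and the job is handed in when it is done.

```bash
ls; mkdir -p pics; cat > h.py <<'E'
import numpy as np, cv2
from rig import telemetry, viewer, manip
from scipy.spatial.transform import Rotation as R
def cam(p): return np.array(p['intrinsics']),cv2.Rodrigues(np.array(p['rvec'],float))[0],np.array(p['tvec'],float).ravel()
def slopes(p,uv):
    K,_,_=cam(p); uv=np.atleast_2d(np.array(uv,float))
    d=np.stack([(uv[:,0]-K[0,2])/K[0,0],(uv[:,1]-K[1,2])/K[1,1]],1); s=d.copy()
    for _ in range(20): s=d/(1+p['k1']*(s**2).sum(1,keepdims=True))
    return s
def atz(p,uv,z):
    _,Rm,t=cam(p); s=slopes(p,uv); d=np.c_[s,np.ones(len(s))]@Rm; c=-Rm.T@t
    return c+d*((z-c[2])/d[:,2])[:,None]
def atdepth(p,uv,dep):
    _,Rm,t=cam(p); s=slopes(p,uv); X=np.c_[s,np.ones(len(s))]*np.atleast_1d(dep)[:,None]
    return (X-t)@Rm
def proj(p,X):
    K,Rm,t=cam(p); X=np.atleast_2d(X)@Rm.T+t; s=X[:,:2]/X[:,2:]; s=s*(1+p['k1']*(s**2).sum(1,keepdims=True))
    return s@np.diag([K[0,0],K[1,1]])+K[:2,2]
def cloud(p):
    z=p['range_z']; v,u=np.nonzero(z>0); uv=np.c_[u,v]
    X=atdepth(p,uv,z[v,u]); o=np.full((384,512,3),np.nan); o[v,u]=X; return o
def save(p,n,s=1.5): cv2.imwrite(f'pics/{n}.png',cv2.resize(p['img'][:,:,::-1],None,fx=s,fy=s,interpolation=cv2.INTER_CUBIC))
E
python3 - <<'E'
from h import *
o=telemetry.get_obs(); print({k:np.round(v,3) for k,v in o.items()})
for n in ('scene','top'):
    p=viewer.capture(n); save(p,n+'0')
    C=cloud(p); print(n,'cam',np.round(-cam(p)[1].T@cam(p)[2],3))
    for l in ['press','bed_centre','ram','lever_knob','lever_hub','lever_tail','catch_tab','catch_pivot','rack','block','short_block','glue','jar']:
        r=viewer.mark_of(p,l)
        print(l,[(np.round(d['score'],2),np.round(d['centre']),np.round(C[tuple(np.clip(np.round(d['centre'][::-1]).astype(int),0,[383,511]))],3)) for d in r[:3]])
E
```

```text
pics
{'time': np.float64(0.0), 'joint_pos': array([-1.349,  0.092,  1.232,  0.   ,  1.82 , -0.057]), 'joint_vel': array([-0.002,  0.   , -0.001, -0.002, -0.001,  0.001]), 'joint_efforts': array([ 3.0000e-03, -4.5873e+01, -4.1802e+01,  0.0000e+00,  1.2000e-02,
       -0.0000e+00]), 'eef_pos': array([ 0.165, -0.577,  0.206]), 'tool_rot': array([ 0.99 ,  0.139, -0.   , -0.001]), 'force': array([-0.045, -0.196,  0.149]), 'wrist_torque': array([-0.015, -0.007,  0.011]), 'finger_gap': np.float64(0.086)}
scene cam [1.48  0.541 1.408]
press [(np.float64(0.79), array([335., 275.]), array([0.592, 0.316, 0.16 ])), (np.float64(0.6), array([202., 191.]), array([ 0.43 , -0.3  ,  0.069]))]
bed_centre [(np.float64(0.95), array([337., 274.]), array([0.495, 0.297, 0.034]))]
ram []
lever_knob [(np.float64(0.92), array([297., 215.]), array([0.584, 0.165, 0.343])), (np.float64(0.38), array([336., 281.]), array([0.599, 0.324, 0.143])), (np.float64(0.24), array([224., 286.]), array([ 0.732, -0.005,  0.036]))]
lever_hub [(np.float64(0.64), array([327., 266.]), array([0.606, 0.289, 0.205]))]
lever_tail [(np.
[... 1608 characters left out ...]
)), (np.float64(0.59), array([189., 156.]), array([0.575, 0.161, 0.345]))]
rack [(np.float64(0.96), array([330., 204.]), array([ 0.458, -0.315,  0.01 ]))]
block [(np.float64(0.74), array([323., 197.]), array([ 0.48 , -0.285,  0.046])), (np.float64(0.72), array([386., 187.]), array([ 0.51 , -0.512,  0.059])), (np.float64(0.58), array([341., 146.]), array([ 0.668, -0.359,  0.049]))]
short_block [(np.float64(0.66), array([329., 216.]), array([ 0.414, -0.309,  0.012])), (np.float64(0.47), array([164., 198.]), array([0.473, 0.271, 0.163]))]
glue [(np.float64(0.66), array([250., 138.]), array([ 0.696, -0.025,  0.09 ]))]
jar [(np.float64(0.72), array([299., 133.]), array([ 0.716, -0.205,  0.069]))]
```

View pics/scene0.png

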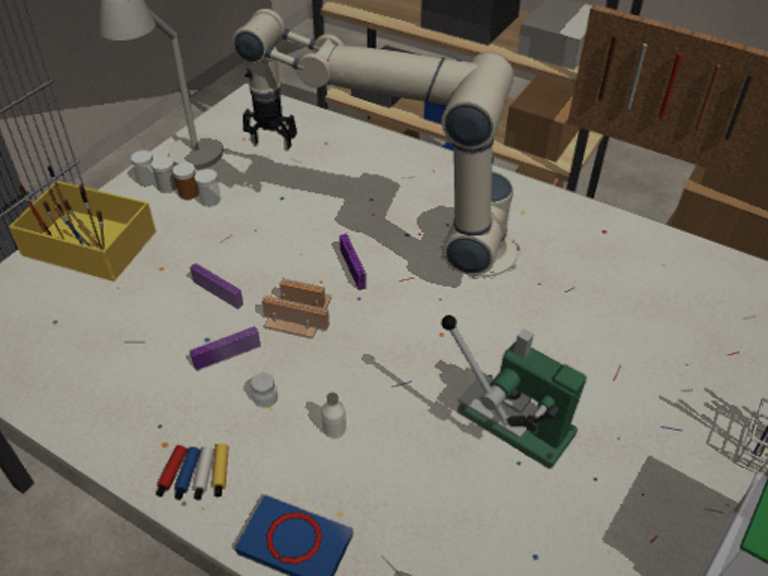

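View pics/top0.png

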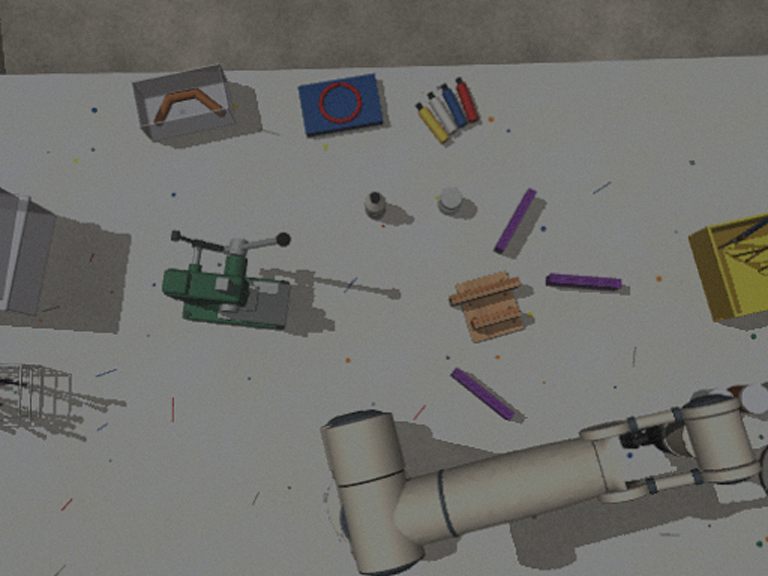

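The press is at about (230,290) in the top view, with its open front facing image right (-y world). The rack is at about (490,305), with the longer block in the upper (+x) slot. The three purple bars are look-alikes. Next I'll measure the rack and press.

```bash
cat >> h.py <<'E'
def rect(X):
    r=cv2.minAreaRect((X[:,:2]*1000).astype(np.float32)); return np.round(r[0],1),np.round(r[1],1),round(r[2],1)
E
python3 - <<'E'
from h import *
for n in ('top','scene'):
    p=viewer.capture(n); C=cloud(p); np.savez(f'/tmp/{n}.npz',C=C,img=p['img'])
    X=C.reshape(-1,3); I=p['img'].reshape(-1,3).astype(int)
    m=(X[:,0]>.36)&(X[:,0]<.6)&(X[:,1]>-.40)&(X[:,1]<-.17)
    brown=(I[:,0]>I[:,2]+25)
    for z0,z1 in((.006,.02),(.055,.085)):
        k=m&brown&(X[:,2]>z0)&(X[:,2]<z1); 
        print(n,z0,k.sum())
        if z0>.05:
            b=np.zeros((384,512),np.uint8); b.reshape(-1)[k]=1
            nn,l,st,c=cv2.connectedComponentsWithStats(b)
            for i in range(1,nn):
                if st[i,4]>20: Y=X[(l==i).ravel()]; print(' comp',st[i],rect(Y),np.round(np.median(Y[:,2]),4), cv2.fitLine(Y[:,:2].astype(np.float32),2,0,.01,.01).ravel())
        else: print(rect(X[k]))
    x0,y0=(270,150) if n=='top' else (150,160)
    cv2.imwrite(f'pics/{n}_rack.png',cv2.resize(p['img'][y0:y0+100,x0:x0+120,::-1],None,fx=6,fy=6,interpolation=cv2.INTER_CUBIC))
    x0,y0=(100,135) if n=='top' else (270,190)
    cv2.imwrite(f'pics/{n}_press.png',cv2.resize(p['img'][y0:y0+130,x0:x0+130,::-1],None,fx=4.6,fy=4.6,interpolation=cv2.INTER_CUBIC))
E
```

```text
top 0.006 728
(array([ 461.7, -310.9]), array([149.7, 153.8]), 14.8)
top 0.055 484
 comp [300 185  47  18 287] (array([ 490.4, -282.7]), array([ 22.6, 169.8]), 14.4) 0.0688 [ 0.25103384 -0.9679783   0.49059978 -0.2828571 ]
 comp [315 205  33  14 197] (array([ 425., -308.]), array([ 22.1, 117.3]), 14.6) 0.0683 [ 0.24603796 -0.9692602   0.42449868 -0.3073459 ]
scene 0.006 319
(array([ 473.5, -292.8]), array([148.9, 166.4]), 25.6)
scene 0.055 491
 comp [186 186  30  12 198] (array([ 428.4, -307.1]), array([ 33.5, 117.9]), 14.7) 0.0671 [ 0.24671592 -0.96908784  0.43118873 -0.3043482 ]
 comp [175 197  44  16 293] (array([ 495.9, -281.6]), array([ 34.2, 171.9]), 13.7) 0.0668 [ 0.2517236 -0.9677992  0.4966305 -0.2799139]
```

View pics/top_rack.png

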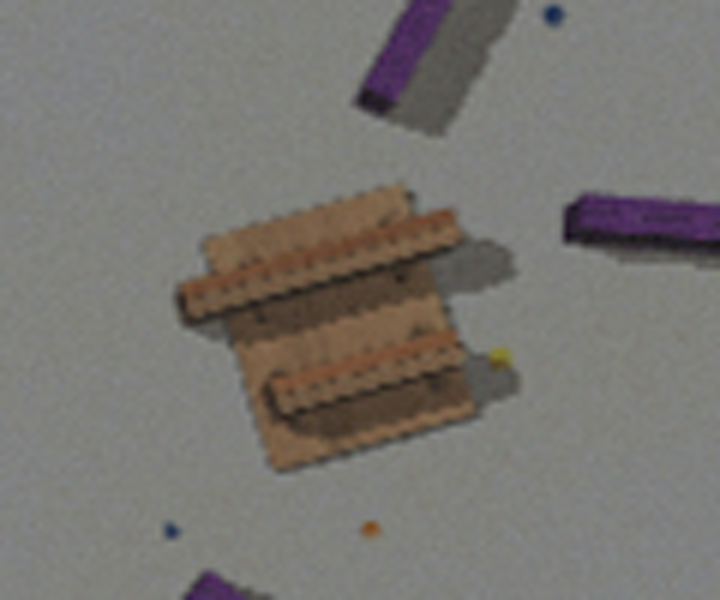

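View pics/top_press.png

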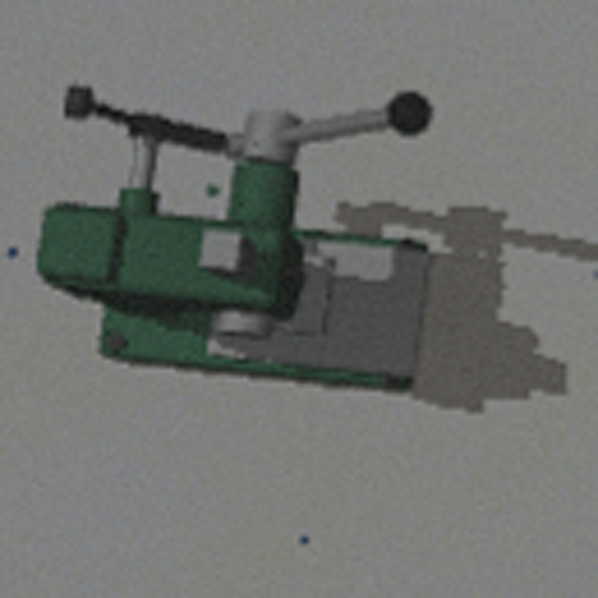

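View pics/scene_press.png

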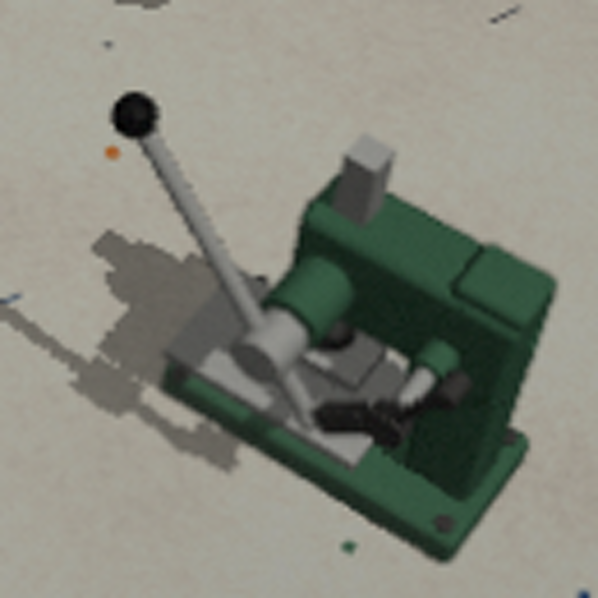

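View pics/scene_rack.png

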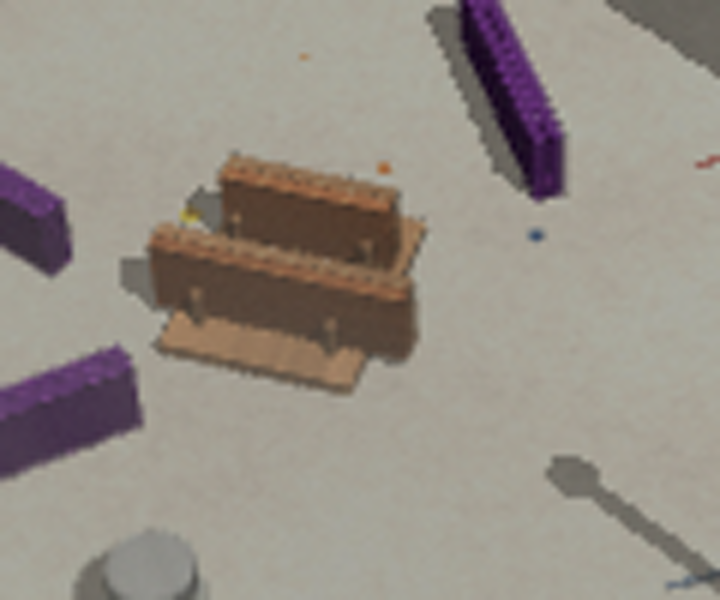

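```bash
python3 - <<'E'
from h import *
for n in ('top','scene'):
    d=np.load(f'/tmp/{n}.npz'); C=d['C']; X=C.reshape(-1,3)
    m=(X[:,0]>.35)&(X[:,0]<.65)&(X[:,1]>.08)&(X[:,1]<.45)
    for nm,z0,z1 in(('foot',.008,.03),('bed',.034,.046),('tubes',.16,.2),('head',.228,.243),('ram',.283,.30),('knob',.32,.36),('tab',.238,.26)):
        k=m&(X[:,2]>z0)&(X[:,2]<z1); 
        if k.sum()<5: continue
        b=np.zeros((384,512),np.uint8); b.reshape(-1)[k]=1
        nn,l,st,c=cv2.connectedComponentsWithStats(b)
        for i in range(1,nn):
            if st[i,4]>8: Y=X[(l==i).ravel()]; print(n,nm,st[i],*rect(Y),'med',np.round(np.median(Y,0),4))
E
```

```text
top foot [163 184   5   3   9] [542.6 294. ] [10.3 13.8] 2.1 med [0.5411 0.2975 0.0252]
top foot [177 186   9   3  14] [532.3 235.5] [31.9  6.8] 79.9 med [0.5327 0.2331 0.0246]
top foot [141 203   5   4   9] [470.4 374. ] [14.7 11.1] 87.6 med [0.4726 0.3777 0.0282]
top foot [125 204   6   5  18] [466.5 430.4] [14.6 18.5] 1.4 med [0.4666 0.4326 0.0274]
top foot [126 204  15  11  41] [456.4 415.1] [25.1 56.5] 33.0 med [0.455  0.4163 0.0273]
top foot [133 209  14   7  32] [444.5 387. ] [50.8 19.3] 82.6 med [0.4406 0.3884 0.027 ]
top foot [151 213  11   4  22] [431.6 325.7] [35.1 11.5] 77.9 med [0.4308 0.3298 0.0276]
top foot [161 214  18   6  38] [424.3 277.8] [60.4 12.9] 81.9 med [0.4227 0.275  0.0247]
top foot [180 216  10   4  25] [418.5 223.8] [32.1 10.3] 85.1 med [0.4169 0.2233 0.0265]
top bed [143 186  51  32 644] [480.5 281.1] [177.  112.4] 84.6 med [0.4636 0.2434 0.0402]
top bed [135 207   8   6  17] [449.6 387.7] [14.7 24.1] 24.8 med [0.4499 0.3867 0.0353]
top tubes [152 159   5  11  21] [584.5 302.7] [29.2 20.5] 24.7 med [0.5874 0.2996 0.1966]
top tubes [126 160  21  21 178] [
[... 2323 characters left out ...]
 8   7  22] [583.  250.6] [11.4 23.8] 12.7 med [0.585  0.252  0.2335]
scene ram [344 219  12  11  77] [489.5 298.7] [27.4 29.1] 85.3 med [0.4915 0.2999 0.2909]
scene ram [304 226   8   9  32] [576.3 201. ] [24.9 16. ] 74.3 med [0.5786 0.2054 0.2916]
scene knob [295 210  10  12  86] [573.1 168.8] [27.1 27.1] 28.6 med [0.5764 0.1695 0.3386]
scene tab [341 231  13   8  52] [497.1 302. ] [21.5 35.8] 26.6 med [0.4992 0.3016 0.2471]
scene tab [313 241   9   9  41] [580.7 240.6] [27.5 14.8] 80.0 med [0.5836 0.2396 0.2505]
scene tab [369 243  22  19 236] [503.9 410.9] [55.2 54.3] 87.3 med [0.5073 0.4123 0.2444]
scene tab [364 270   9   9  50] [602.4 412.1] [18.2 24.4] 73.7 med [0.6062 0.4126 0.2516]
```

```bash
cat >> h.py <<'E'
def pose(P,yaw): 
    c,s=np.cos(yaw),np.sin(yaw); return lambda q: np.atleast_2d(q)@np.array([[c,s,0],[-s,c,0],[0,0,1]])+np.array([P[0],P[1],0])
def box(x0,x1,y0,y1,z0,z1): return np.array([[x,y,z] for z in(z0,z1) for x,y in((x0,y0),(x1,y0),(x1,y1),(x0,y1))])
def drawbox(img,p,X,off,s,col=(0,255,255)):
    q=(proj(p,X)-off+.5)*s-.5
    for a,b in [(0,1),(1,2),(2,3),(3,0),(4,5),(5,6),(6,7),(7,4),(0,4),(1,5),(2,6),(3,7)]:
        cv2.line(img,tuple(int(v*16) for v in q[a]),tuple(int(v*16) for v in q[b]),col,1,cv2.LINE_AA,4)
E
python3 - <<'E'
from h import *
T=pose((.4865,.2987),np.radians(81.8)); B=pose((.4925,-.2822),np.radians(-75.5))
for n in ('top','scene'):
    p=viewer.capture(n)
    x0,y0=(100,135) if n=='top' else (270,190)
    s=5; im=cv2.resize(p['img'][y0:y0+120,x0:x0+130,::-1],None,fx=s,fy=s,interpolation=cv2.INTER_CUBIC); im=cv2.convertScaleAbs(im,alpha=1.5)
    for b in (box(-.03,.14,-.03,.03,.15,.235),box(-.105,.06,-.05,.05,.03,.04),box(-.0125,.0125,-.0125,.0125,.235,.292)): drawbox(im,p,T(b),np.array([x0,y0]),s)
    hub=np.array([0,-.1,.185]); k=hub+.19*np.array([-np.cos(np.radians(50)),0,np.sin(np.radians(50))])
    q=(proj(p,T(k))[0]-[x0,y0])*s; cv2.circle(im,tuple(int(v) for v in q),3,(0,0,255),-1)
    cv2.imwrite(f'pics/{n}_ov.png',im)
    x0,y0=(290,170) if n=='top' else (160,180)
    s=8; im=cv2.resize(p['img'][y0:y0+60,x0:x0+80,::-1],None,fx=s,fy=s,interpolation=cv2.INTER_CUBIC); im=cv2.convertScaleAbs(im,alpha=1.5)
    drawbox(im,p,B(box(-.085,.085,-.011,.011,.012,.068)),np.array([x0,y0]),s)
    cv2.imwrite(f'pics/{n}_bov.png',im)
E
cd pics; python3 -c "
import cv2,numpy as np
for k in('ov','bov'):
    a=[cv2.imread(f'{n}_{k}.png') for n in('top','scene')]
    cv2.imwrite(f'both_{k}.png',cv2.resize(np.hstack(a),(800,int(800*a[0].shape[0]/a[0].shape[1]/2)),interpolation=cv2.INTER_AREA) if k=='bov' else np.hstack([cv2.resize(x,(400,369),interpolation=cv2.INTER_AREA) for x in a]))
"
```

```text
(no output)
```

View pics/top_ov.png

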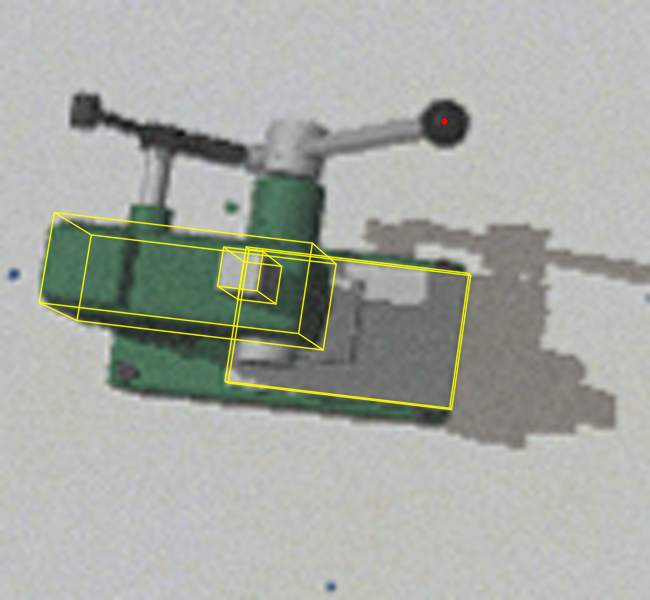

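View pics/scene_ov.png

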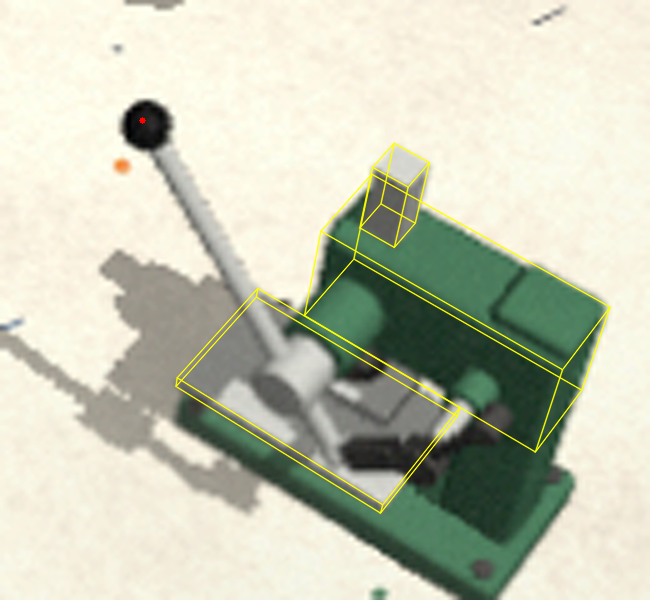

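View pics/both_bov.png

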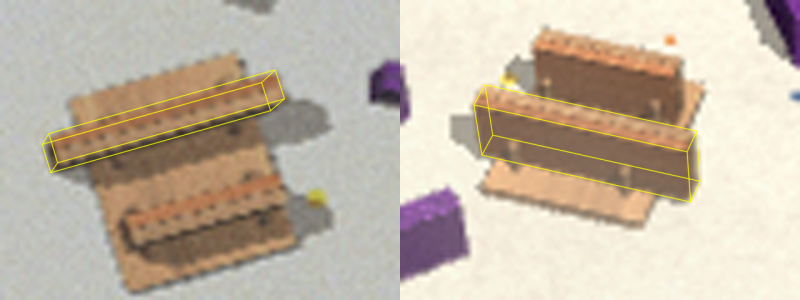

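The overlay fits within about 2 mm. The press is at (0.4865, 0.2987) with yaw 81.8°. The long block is at (0.4915, -0.2823) with its axis at -75.5°.

Plan:
1. Lift the block out of the rack and stand it on the open table.
2. Tip it flat.
3. Regrip it across its width near the outer end.
4. Insert it in the press.

```bash
cat >> h.py <<'E'
def row(pos,yang=None,base=None):
    """row from the present (or base) pose to world TCP pos with tool down and jaw axis at yang deg"""
    o=telemetry.get_obs(); Rc=R.from_quat(o['tool_rot']); pc=np.array(o['eef_pos'])
    d=Rc.inv().apply(np.array(pos)-pc)*1000
    if yang is None: r=np.zeros(3)
    else:
        best=None
        a=np.radians(yang); y=np.array([np.cos(a),np.sin(a),0]); z=np.array([0,0,-1.]); x=np.cross(y,z)
        r=(Rc.inv()*R.from_matrix(np.c_[x,y,z])).as_rotvec(degrees=True)
    return np.round(np.r_[d,r],1).tolist()
def st():
    o=telemetry.get_obs(); print('t',round(float(o['time']),2),'p',np.round(o['eef_pos'],4),'yaw',np.round(np.degrees(np.arctan2(*R.from_quat(o['tool_rot']).as_matrix()[[1,0],1])),1),'F',np.round(o['force'],1),'gap',round(float(o['finger_gap'])*1000,1),'j',np.round(o['joint_pos'],2))
E
python3 -c "
from h import *
st();print(row((.4915,-.2823,.12),14.5))"
```

```text
t 1.6 p [ 0.1651 -0.5768  0.2073] yaw -74.0 F [0.4 0.3 0.4] gap 85.3 j [-1.35  0.09  1.23  0.    1.82 -0.06]
[394.8, -193.3, 87.3, -0.0, -0.0, -88.5]
```

```bash
python3 -m creep '[[394.8,-193.3,87,0,0,-88.5],[394.8,-193.3,87,0,0,-88.5],[394.8,-193.3,87,0,0,-88.5],[394.8,-193.3,87,0,0,-88.5],[394.8,-193.3,87,0,0,-88.5],[394.8,-193.3,87,0,0,-88.5],[394.8,-193.3,87,0,0,-88.5],[394.8,-193.3,87,0,0,-88.5],[394.8,-193.3,87,0,0,-88.5],[394.8,-193.3,87,0,0,-88.5],[394.8,-193.3,87,0,0,-88.5],[394.8,-193.3,87,0,0,-88.5],[394.8,-193.3,87,0,0,-88.5],[394.8,-193.3,87,0,0,-88.5]]' 50 50
python3 - <<'E'
from h import *
st(); p=viewer.capture('top'); 
s=8;x0,y0=280,150; cv2.imwrite('pics/a1.png',cv2.resize(p['img'][y0:y0+75,x0:x0+90,::-1],None,fx=s,fy=s,interpolation=cv2.INTER_CUBIC))
p=viewer.capture('scene'); s=8;x0,y0=150,150; cv2.imwrite('pics/a2.png',cv2.resize(p['img'][y0:y0+75,x0:x0+90,::-1],None,fx=s,fy=s,interpolation=cv2.INTER_CUBIC))
print(row((.4915,-.2823,.034),14.5))
E
```

```text
time: 3.0
eef_pos: [0.4913, -0.2827, 0.1205]
tool_rot: [0.613, 0.79, 0.0, 0.0]
force: [-0.3, -0.4, -0.4]
finger_gap: 0.0502
t 3.0 p [ 0.4913 -0.2827  0.1205] yaw 14.4 F [-0.3 -0.4 -0.4] gap 50.2 j [-0.58  0.    1.48 -0.    1.66 -0.83]
[0.4, 0.3, 86.4, 0.0, 0.0, -0.1]
```

View pics/a2.png

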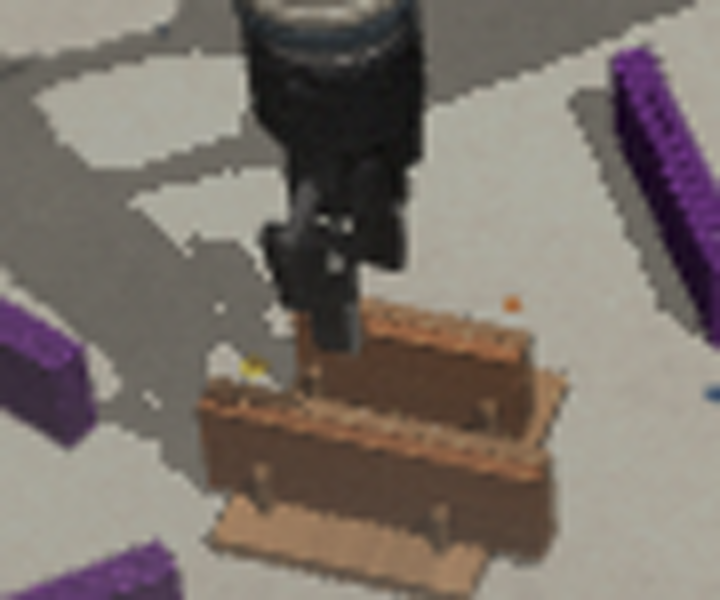

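The gripper is above the long block, with its tips near (340,350) in the crop. Going down to grip.

```bash
python3 -m creep '[[0,0,43,0,0,0],[0,0,70,0,0,0],[0,0,86,0,0,0],[0,0,86,0,0,0]]' 50 40
python3 -m creep '[[0,0,0,0,0,0],[0,0,0,0,0,0],[0,0,0,0,0,0],[0,0,0,0,0,0],[0,0,0,0,0,0],[0,0,0,0,0,0]]' 0 40
python3 -c "
from h import *
st();print(row((.4915,-.2823,.16),14.5), row((.50,-.02,.16),-8.2))"
```

```text
time: 3.5
eef_pos: [0.4899, -0.2816, 0.0314]
tool_rot: [0.613, 0.79, -0.0, -0.003]
force: [-0.2, -0.8, -0.3]
finger_gap: 0.0502
time: 4.1
eef_pos: [0.4928, -0.2832, 0.0368]
tool_rot: [0.612, 0.791, 0.0, 0.002]
force: [0.8, 0.7, 5.9]
finger_gap: 0.0207
t 4.1 p [ 0.4928 -0.2832  0.0368] yaw 14.5 F [0.8 0.7 5.9] gap 20.7 j [-0.58  0.04  1.59  0.    1.51 -0.83]
[0.8, -0.7, -123.3, 0.2, 0.2, -0.0] [252.6, 73.1, -123.8, 0.2, 0.1, 22.7]
```

```bash
python3 -m creep '[[0,0,-25,0,0,0],[0,0,-60,0,0,0],[0,0,-100,0,0,0],[0,0,-125,0,0,0],[50,15,-125,0,0,8],[100,30,-125,0,0,15],[150,44,-125,0,0,22.5],[200,58,-125,0,0,22.5],[252,73,-125,0,0,22.5],[252,73,-125,0,0,22.5],[252,73,-125,0,0,22.5]]'
python3 - <<'E'
from h import *
st(); p=viewer.capture('scene'); s=6;x0,y0=160,130; cv2.imwrite('pics/b1.png',cv2.resize(p['img'][y0:y0+100,x0:x0+120,::-1],None,fx=s,fy=s,interpolation=cv2.INTER_CUBIC))
print(row((.50,-.02,.030),-8.2))
E
```

```text
time: 5.2
eef_pos: [0.4991, -0.0182, 0.1594]
tool_rot: [0.754, 0.657, 0.0, -0.0]
force: [-0.2, -0.5, -1.9]
finger_gap: 0.0206
t 5.2 p [ 0.4991 -0.0182  0.1594] yaw -7.8 F [-0.2 -0.5 -1.9] gap 20.6 j [-0.1  -0.19  1.58  0.    1.74  0.03]
[-0.1, 0.9, 129.3, -0.0, 0.0, 0.3]
```

View pics/b1.png

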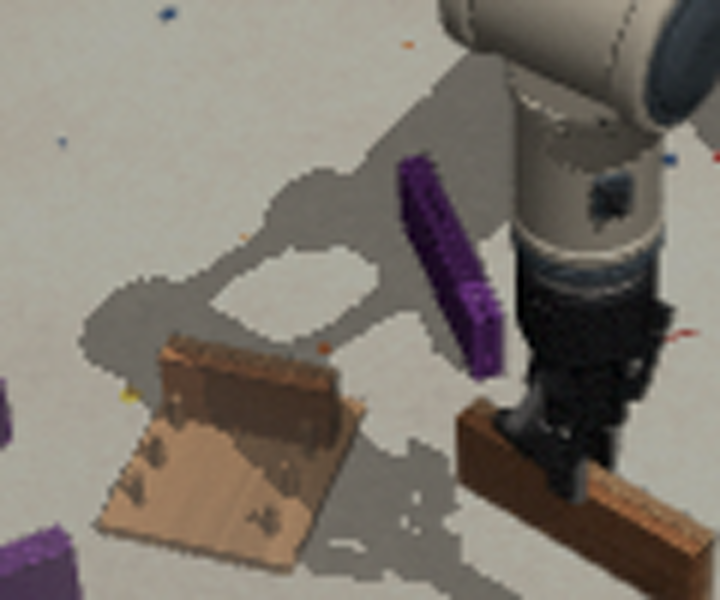

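The long block is held level at (585,500) in the crop and the short block is still in the rack. Now I'll stand the long block on the table.

```bash
python3 -m creep '[[0,0,40,0,0,0],[0,0,80,0,0,0],[0,0,110,0,0,0],[0,0,125,0,0,0],[0,0,132,0,0,0],[0,0,136,0,0,0],[0,0,137,0,0,0],[0,0,137,0,0,0],[0,0,137,0,0,0]]'
python3 -c "
from h import *
st()"
```

```text
time: 6.15
eef_pos: [0.5003, -0.021, 0.0247]
tool_rot: [0.755, 0.656, 0.001, 0.002]
force: [-3.2, -2.1, 6.7]
finger_gap: 0.0209
t 6.15 p [ 0.5003 -0.021   0.0247] yaw -8.0 F [-3.2 -2.1  6.7] gap 20.9 j [-0.11 -0.14  1.78 -0.    1.5   0.03]
```

```bash
python3 -m creep '[[0,0,0,0,0,0],[0,0,0,0,0,0],[0,0,0,0,0,0],[0,0,0,0,0,0],[0,0,-20,0,0,0],[0,0,-45,0,0,0],[0,0,-70,0,0,0],[0,-10,-75,0,0,0],[0,-35,-75,0,0,0],[0,-65,-75,0,0,0],[0,-65,-75,0,0,0]]' 55
python3 - <<'E'
from h import *
st(); p=viewer.capture('scene'); s=6;x0,y0=180,160; cv2.imwrite('pics/c1.png',cv2.resize(p['img'][y0:y0+100,x0:x0+120,::-1],None,fx=s,fy=s,interpolation=cv2.INTER_CUBIC))
E
python3 -m creep '[[0,0,0,0,0,0],[0,0,0,0,0,0],[0,0,0,0,0,0],[0,0,10,0,0,0],[0,0,30,0,0,0],[0,0,52,0,0,0],[0,0,54,0,0,0]]' 0
```

```text
time: 7.25
eef_pos: [0.4319, -0.0104, 0.0959]
tool_rot: [0.755, 0.656, -0.001, -0.001]
force: [0.9, 0.6, -0.1]
finger_gap: 0.0549
t 7.25 p [ 0.4319 -0.0104  0.0959] yaw -8.0 F [ 0.9  0.6 -0.1] gap 54.9 j [-0.1  -0.37  1.84  0.    1.67  0.04]
time: 8.0
eef_pos: [0.4328, -0.0108, 0.0394]
tool_rot: [0.755, 0.656, -0.002, -0.002]
force: [-0.7, 0.4, -0.1]
finger_gap: 0.0003
```

View pics/c1.png

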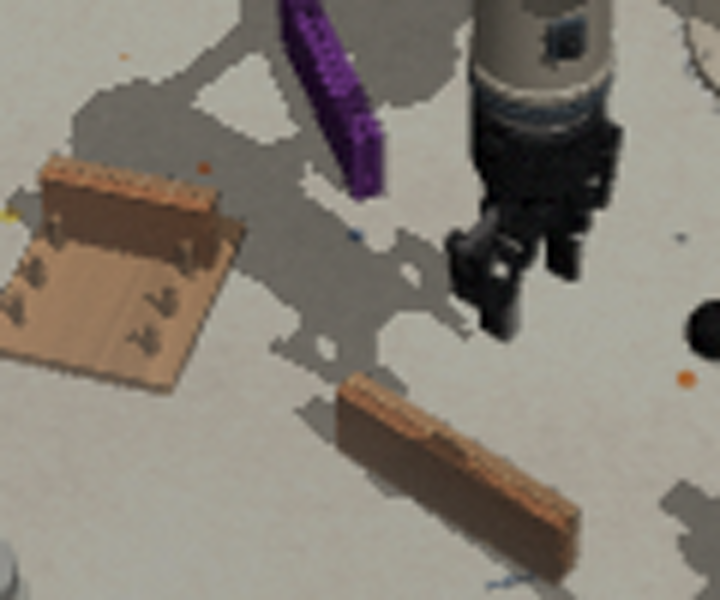

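The block stands on edge at about (455,475) in the crop. Tipping it with the shut fingers.

```bash
python3 -m creep '[[0,20,0,0,0,0],[0,34,0,0,0,0],[0,40,0,0,0,0],[0,44,0,0,0,0],[0,48,0,0,0,0],[0,52,0,0,0,0],[0,56,0,0,0,0],[0,60,0,0,0,0],[0,64,0,0,0,0],[0,68,0,0,0,0],[0,68,0,0,0,0],[0,68,0,0,0,0],[0,68,0,0,0,0]]'
python3 - <<'E'
from h import *
st(); p=viewer.capture('scene'); s=6;x0,y0=180,160; cv2.imwrite('pics/d1.png',cv2.resize(p['img'][y0:y0+100,x0:x0+120,::-1],None,fx=s,fy=s,interpolation=cv2.INTER_CUBIC))
E
```

```text
time: 9.3
eef_pos: [0.502, -0.0205, 0.0432]
tool_rot: [0.755, 0.656, -0.0, -0.0]
force: [-0.0, 0.3, 0.4]
finger_gap: -0.0
t 9.3 p [ 0.502  -0.0205  0.0432] yaw -8.0 F [-0.   0.3  0.4] gap -0.0 j [-0.11 -0.14  1.75  0.    1.53  0.03]
```

View pics/d1.png

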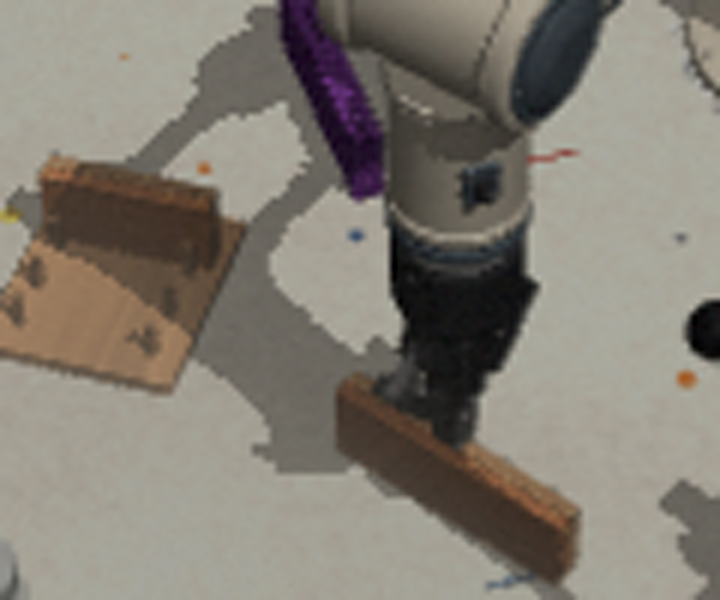

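```bash
cat >> h.py <<'E'
def blk(p,z0,z1,xr=(.4,.68),yr=(-.15,.12)):
    C=cloud(p); X=C.reshape(-1,3); I=p['img'].reshape(-1,3).astype(int)
    k=(X[:,0]>xr[0])&(X[:,0]<xr[1])&(X[:,1]>yr[0])&(X[:,1]<yr[1])&(X[:,2]>z0)&(X[:,2]<z1)&(I[:,0]>I[:,2]+22)
    b=np.zeros((384,512),np.uint8); b.reshape(-1)[k]=1
    nn,l,s,c=cv2.connectedComponentsWithStats(b); i=1+np.argmax(s[1:,4]); Y=X[(l==i).ravel()]; return Y
E
python3 - <<'E'
from h import *
for n in('top','scene'):
    p=viewer.capture(n); Y=blk(p,.045,.075); print(n,len(Y),*rect(Y),np.median(Y,0)); Y=blk(p,.006,.075);print(*rect(Y),Y[:,2].min(),Y[:,2].max())
    if n=='top':
        s=6;x0,y0=200,150; cv2.imwrite('pics/d2.png',cv2.resize(p['img'][y0:y0+100,x0:x0+120,::-1],None,fx=s,fy=s,interpolation=cv2.INTER_CUBIC))
E
```

```text
top 38 [504.   23.7] [32.2 20.5] 79.2 [0.50364246 0.02702251 0.05660093]
[504.   23.7] [32.2 20.5] 79.2 0.04409811818101551 0.06268845898491637
scene 248 [503.3 -19.3] [171.6  30.4] 81.4 [ 0.50703403 -0.00085319  0.05594369]
[486.5 -31.5] [200.6  60.4] 83.1 0.0067503893883258306 0.07044254858372365
```

View pics/d2.png

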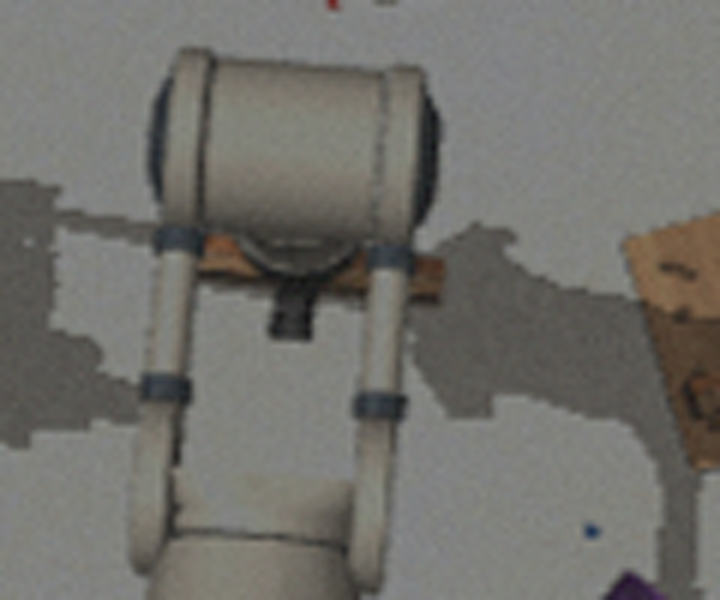

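```bash
python3 - <<'E'
from h import *
st()
ims=[]
for n,x0,y0 in(('top',220,165),('scene',225,195)):
    p=viewer.capture(n); s=8
    im=cv2.resize(p['img'][y0:y0+60,x0:x0+50,::-1],None,fx=s,fy=s,interpolation=cv2.INTER_CUBIC); im=cv2.convertScaleAbs(im,alpha=1.6)
    o=telemetry.get_obs(); P=np.array(o['eef_pos']); 
    for q,c in((P,(0,0,255)),(P+[0,0,.05],(0,255,0))):
        a=(proj(p,q)[0]-[x0,y0]+.5)*s; cv2.circle(im,tuple(int(v) for v in a),4,c,-1)
    ims.append(im)
cv2.imwrite('pics/d3.png',np.hstack(ims))
E
```

```text
t 9.45 p [ 0.5021 -0.0205  0.0433] yaw -8.0 F [0.6 0.4 0.3] gap -0.0 j [-0.11 -0.14  1.75  0.    1.53  0.03]
```

View pics/d3.png

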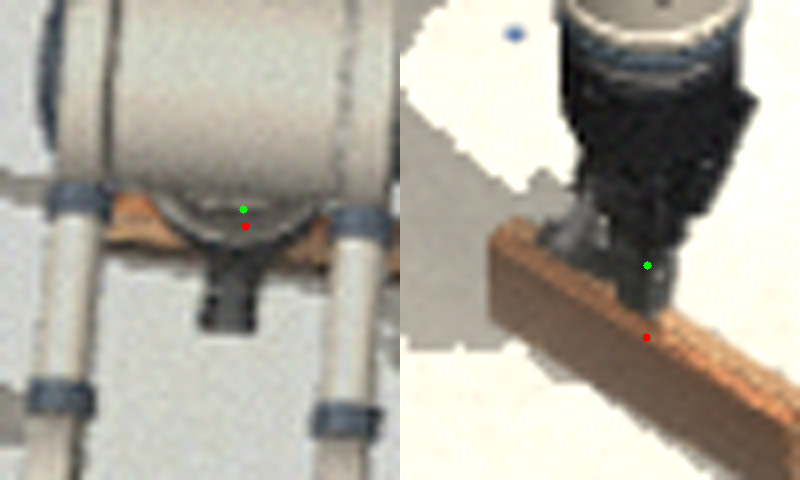

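```bash
python3 - <<'E'
from h import *
p=viewer.capture('scene'); C=cloud(p); X=C.reshape(-1,3); I=p['img'].reshape(-1,3).astype(int)
k=(abs(X[:,0]-.5)<.08)&(abs(X[:,1]+.02)<.08)&(X[:,2]>.03)&(X[:,2]<.25)&(I.max(1)<75)&(abs(I[:,0]-I[:,2])<12)
Y=X[k]; 
for a in np.arange(.03,.2,.01):
    m=(Y[:,2]>=a)&(Y[:,2]<a+.01)
    if m.sum(): print(round(a,2),m.sum(),np.round(Y[m].min(0),3),np.round(Y[m].max(0),3))
for v in range(222,240): print(v,[tuple(np.round(C[v,u]*1000).astype(int))+(p['img'][v,u].max(),) for u in (253,255,257)])
E
```

```text
0.07 5 [ 0.5   -0.023  0.074] [ 0.515 -0.011  0.08 ]
0.08 10 [ 0.508 -0.028  0.081] [ 0.519 -0.009  0.09 ]
0.09 10 [ 0.505 -0.017  0.091] [ 0.519 -0.008  0.1  ]
0.1 5 [ 0.504 -0.013  0.1  ] [ 0.512 -0.007  0.105]
0.11 21 [ 0.478 -0.032  0.11 ] [ 0.535 -0.004  0.12 ]
0.12 26 [ 0.466 -0.03   0.121] [ 0.533 -0.003  0.13 ]
0.13 28 [ 0.467 -0.029  0.13 ] [ 0.552 -0.002  0.14 ]
0.14 24 [ 0.457 -0.018  0.14 ] [0.555 0.001 0.149]
0.15 41 [ 0.45 -0.04  0.15] [0.566 0.    0.16 ]
0.16 46 [ 0.45  -0.036  0.16 ] [0.566 0.001 0.17 ]
0.17 30 [ 0.514 -0.032  0.17 ] [ 0.556 -0.001  0.18 ]
0.18 13 [ 0.527 -0.034  0.18 ] [ 0.544 -0.011  0.188]
0.19 17 [ 0.496 -0.03   0.19 ] [0.542 0.016 0.2  ]
222 [(np.int64(523), np.int64(-18), np.int64(146), np.uint8(23)), (np.int64(521), np.int64(-11), np.int64(147), np.uint8(25)), (np.int64(520), np.int64(-4), np.int64(150), np.uint8(26))]
223 [(np.int64(518), np.int64(-21), np.int64(133), np.uint8(21)), (np.int64(516), np.int64(-14), np.int64(135), np.uint8(21)), (np.int64(517), np.int64(-6), np.int64(141), np.uint8(25))]
224 [(np.int64(511), np.int64(-25), np.int
[... 2338 characters left out ...]
np.int64(56), np.uint8(87)), (np.int64(500), np.int64(-15), np.int64(49), np.uint8(94))]
237 [(np.int64(510), np.int64(-25), np.int64(47), np.uint8(65)), (np.int64(512), np.int64(-16), np.int64(55), np.uint8(77)), (np.int64(513), np.int64(-8), np.int64(61), np.uint8(96))]
238 [(np.int64(510), np.int64(-25), np.int64(42), np.uint8(64)), (np.int64(513), np.int64(-15), np.int64(51), np.uint8(62)), (np.int64(516), np.int64(-6), np.int64(60), np.uint8(84))]
239 [(np.int64(510), np.int64(-25), np.int64(36), np.uint8(66)), (np.int64(514), np.int64(-15), np.int64(47), np.uint8(66)), (np.int64(514), np.int64(-7), np.int64(51), np.uint8(62))]<stdin>:8: RuntimeWarning: invalid value encountered in cast
```

The fingers passed over the block: the depth data put the shut tips near z ≈ 0.07, while the reported TCP is 0.043. I'll back off, lower, and check the tip height in the picture.

```bash
python3 -m creep '[[0,-35,0,0,0,0],[0,-70,0,0,0,0],[0,-70,0,0,0,0],[0,-70,10,0,0,0],[0,-70,20,0,0,0],[0,-70,20,0,0,0]]'
cat >> h.py <<'E'
def tips():
    p=viewer.capture('scene'); C=cloud(p); X=C.reshape(-1,3); I=p['img'].reshape(-1,3).astype(int)
    P=np.array(telemetry.get_obs()['eef_pos'])
    k=(abs(X[:,0]-P[0])<.07)&(abs(X[:,1]-P[1])<.05)&(X[:,2]>.012)&(X[:,2]<P[2]+.1)&(I.max(1)<80)&(abs(I[:,0]-I[:,2])<12)
    Y=X[k]; 
    if len(Y): print('lowest dark',np.round(Y[np.argsort(Y[:,2])[:6]],3).tolist())
    q=proj(p,P)[0]; x0,y0=(q-[40,45]).astype(int); s=8
    im=cv2.convertScaleAbs(cv2.resize(p['img'][y0:y0+70,x0:x0+80,::-1],None,fx=s,fy=s,interpolation=cv2.INTER_CUBIC),alpha=1.5)
    a=(q-[x0,y0]+.5)*s; cv2.circle(im,tuple(int(v) for v in a),4,(0,0,255),-1); return im
E
python3 - <<'E'
from h import *
st(); cv2.imwrite('pics/e1.png',tips())
E
```

```text
time: 10.2
eef_pos: [0.4322, -0.0108, 0.0211]
tool_rot: [0.755, 0.656, -0.001, -0.001]
force: [-1.2, 0.6, 0.3]
finger_gap: 0.0
t 10.2 p [ 0.4322 -0.0108  0.0211] yaw -8.0 F [-1.2  0.6  0.3] gap 0.0 j [-0.1  -0.33  1.95 -0.    1.53  0.04]
lowest dark [[0.439, -0.004, 0.049], [0.441, -0.007, 0.05], [0.429, -0.001, 0.052], [0.443, -0.019, 0.055], [0.447, -0.013, 0.057], [0.443, -0.015, 0.057]]
```

View pics/e1.png

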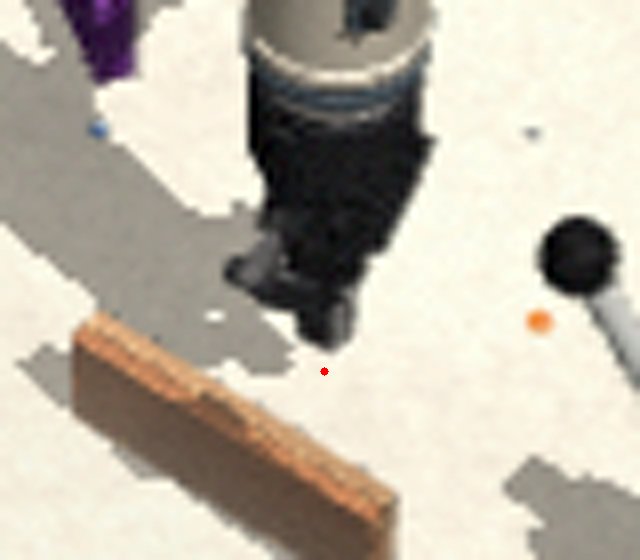

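The shut tips really sit about 18 mm above the reported TCP: in the crop they are at (328,345), against a predicted (324,371). The true tip height is now about 39 mm, which is right for tipping.

```bash
python3 -m creep '[[0,20,0,0,0,0],[0,34,0,0,0,0],[0,40,0,0,0,0],[0,44,0,0,0,0],[0,48,0,0,0,0],[0,52,0,0,0,0],[0,56,0,0,0,0],[0,60,0,0,0,0],[0,64,0,0,0,0],[0,68,0,0,0,0],[0,68,0,0,0,0],[0,68,0,0,0,0],[0,68,0,0,0,0]]'
python3 - <<'E'
from h import *
st(); cv2.imwrite('pics/f1.png',tips())
E
```

```text
time: 11.55
eef_pos: [0.5, -0.0202, 0.0232]
tool_rot: [0.755, 0.656, -0.0, -0.0]
force: [-0.0, 0.6, 0.0]
finger_gap: 0.0002
t 11.55 p [ 0.5    -0.0202  0.0232] yaw -8.0 F [-0.   0.6  0. ] gap 0.2 j [-0.11 -0.14  1.78 -0.    1.5   0.03]
lowest dark [[0.505, -0.012, 0.055], [0.511, -0.013, 0.056], [0.508, -0.014, 0.057], [0.513, -0.02, 0.059], [0.502, -0.009, 0.06], [0.506, -0.015, 0.06]]
```

View pics/f1.png

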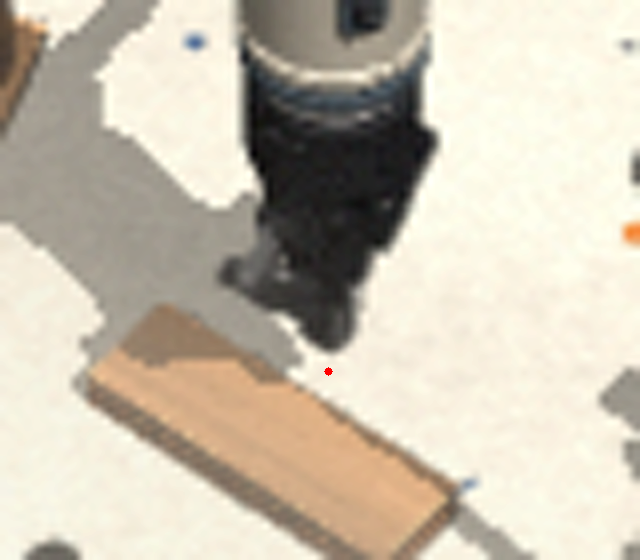

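The block now lies flat at about (280,430) in the crop. I'll retreat, open, and measure it.

```bash
python3 -m creep '[[0,-10,-40,0,0,0],[0,-40,-70,0,0,0],[0,-80,-70,0,0,0],[0,-100,-70,0,0,0],[0,-100,-70,0,0,0],[0,-100,-70,0,0,0]]' 75
python3 - <<'E'
from h import *
st(); cv2.imwrite('pics/g1.png',tips())
for n in('top','scene'):
    p=viewer.capture(n); Y=blk(p,.014,.03); print(n,len(Y),*rect(Y),np.median(Y,0)); 
E
```

```text
time: 12.2
eef_pos: [0.4016, -0.0063, 0.0936]
tool_rot: [0.755, 0.656, 0.001, 0.001]
force: [0.1, 0.4, 1.1]
finger_gap: 0.0754
t 12.2 p [ 0.4016 -0.0063  0.0936] yaw -8.0 F [0.1 0.4 1.1] gap 75.4 j [-0.1  -0.46  1.92 -0.    1.68  0.04]
lowest dark [[0.354, -0.0, 0.122], [0.443, -0.016, 0.127], [0.363, -0.0, 0.13], [0.365, 0.006, 0.13], [0.364, 0.009, 0.131], [0.449, -0.005, 0.133]]
top 603 [537.6 -26.6] [168.2  57.6] 82.5 [ 0.53818949 -0.02483465  0.02227781]
scene 610 [541.5 -25.4] [171.7  63.9] 82.0 [ 0.54364054 -0.0210946   0.02200017]
```

View pics/g1.png

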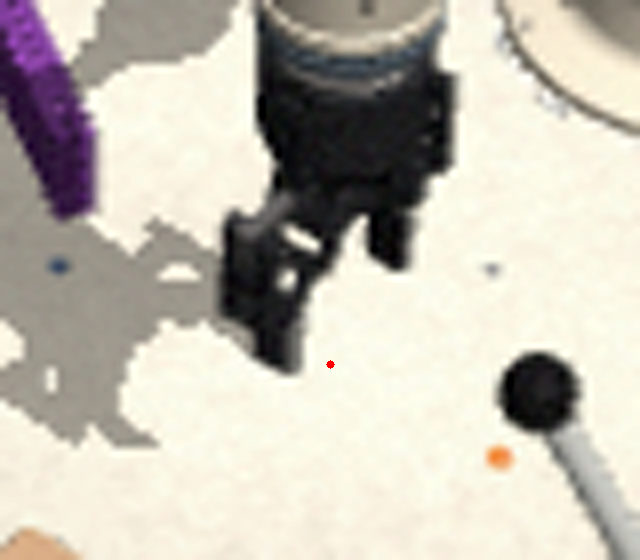

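```bash
python3 - <<'E'
from h import *
print(row((.531,-.0914,.065),-7.8),row((.531,-.0914,-.012),-7.8))
E
```

```text
[-66.1, 139.9, 28.0, -0.0, 0.0, -0.2] [-66.1, 140.0, 105.0, -0.0, 0.0, -0.2]
```

```bash
python3 -m creep '[[-20,45,0,0,0,0],[-42,90,10,0,0,0],[-66,140,28,0,0,0],[-66,140,28,0,0,0],[-66,140,60,0,0,0],[-66,140,85,0,0,0],[-66,140,100,0,0,0],[-66,140,105,0,0,0],[-66,140,105,0,0,0]]' 80
python3 - <<'E'
from h import *
st(); cv2.imwrite('pics/i1.png',tips())
E
```

```text
time: 13.25
eef_pos: [0.5304, -0.091, -0.0119]
tool_rot: [0.755, 0.656, -0.0, -0.0]
force: [-0.4, 0.0, -0.0]
finger_gap: 0.0801
t 13.25 p [ 0.5304 -0.091  -0.0119] yaw -8.0 F [-0.4  0.  -0. ] gap 80.1 j [-0.23 -0.    1.72  0.    1.43 -0.09]
lowest dark [[0.483, -0.093, 0.018], [0.488, -0.094, 0.022], [0.491, -0.084, 0.025], [0.488, -0.094, 0.027], [0.492, -0.083, 0.032], [0.494, -0.077, 0.033]]
```

View pics/i1.png

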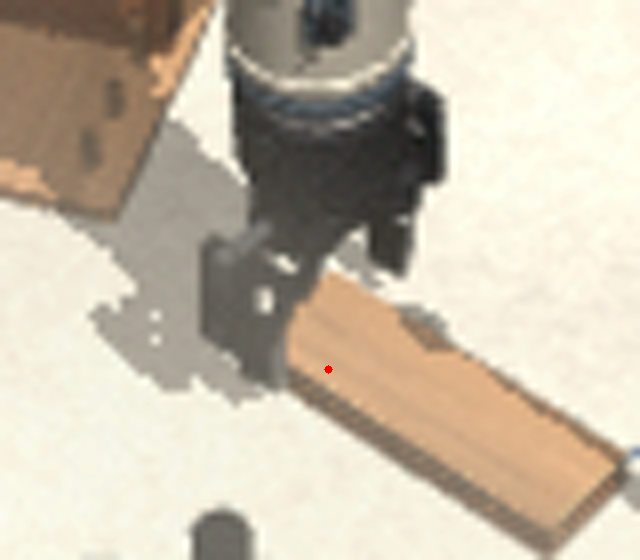

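The fingers straddle the outer end and the tips are still several mm above the table. I'll go 6 mm lower, then close.

```bash
python3 -m creep '[[0,0,3,0,0,0],[0,0,6,0,0,0],[0,0,6,0,0,0]]'
python3 -m creep '[[0,0,0,0,0,0],[0,0,0,0,0,0],[0,0,0,0,0,0],[0,0,0,0,0,0],[0,0,0,0,0,0]]' 0 60
python3 - <<'E'
from h import *
st(); cv2.imwrite('pics/i2.png',tips())
E
```

```text
time: 13.6
eef_pos: [0.5307, -0.0912, -0.0175]
tool_rot: [0.755, 0.656, 0.0, 0.0]
force: [-0.8, -0.2, 0.1]
finger_gap: 0.0801
time: 14.1
eef_pos: [0.5311, -0.0913, -0.017]
tool_rot: [0.755, 0.656, 0.0, 0.001]
force: [-0.5, -0.7, 4.9]
finger_gap: 0.0541
t 14.1 p [ 0.5311 -0.0913 -0.017 ] yaw -8.0 F [-0.5 -0.7  4.9] gap 54.1 j [-0.23  0.    1.72  0.    1.41 -0.09]
lowest dark [[0.565, -0.093, 0.017], [0.567, -0.087, 0.023], [0.504, -0.08, 0.025], [0.57, -0.098, 0.025], [0.565, -0.089, 0.026], [0.503, -0.093, 0.027]]
```

View pics/i2.png

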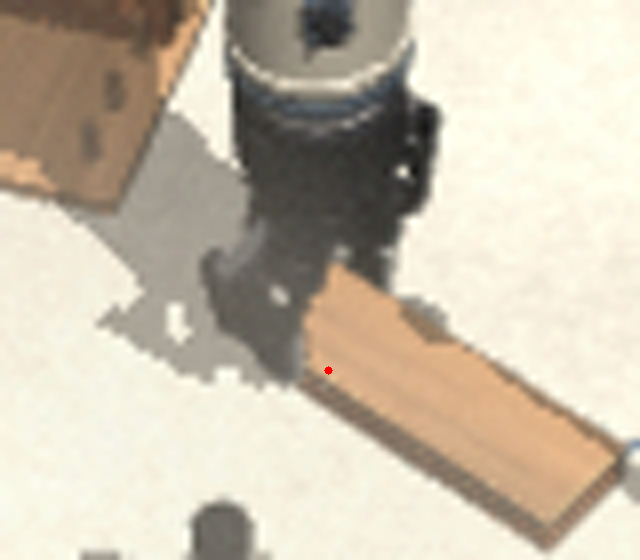

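The grip is good, with a gap reading of 54. Lifting and carrying to a pose in front of the throat.

```bash
python3 - <<'E'
from h import *
print(row((.4558,.0859,.06),-8.2),row((.4558,.0859,.03),-8.2))
E
```

```text
[165.0, -99.2, -77.1, 0.1, 0.0, 0.2] [165.0, -99.3, -47.1, 0.1, 0.0, 0.2]
```

```bash
python3 -m creep '[[0,0,-15,0,0,0],[0,0,-40,0,0,0],[0,0,-77,0,0,0],[20,-12,-77,0,0,0],[55,-33,-77,0,0,0],[95,-57,-77,0,0,0],[130,-78,-77,0,0,0],[155,-93,-77,0,0,0],[165,-99,-77,0,0,0],[165,-99,-77,0,0,0],[165,-99,-77,0,0,0]]'
python3 - <<'E'
from h import *
st()
for n,x0,y0 in(('scene',245,190),('top',150,160)):
    p=viewer.capture(n); 
    Y=blk(p,.04,.13,(.38,.6),(.05,.28)); print(n,len(Y),*rect(Y)); 
    A=np.c_[Y[:,:2]-[.465,.15],np.ones(len(Y))]
    t=Y[Y[:,2]>np.median(Y[:,2])-.008]; A=np.c_[t[:,:2]-[.465,.15],np.ones(len(t))]; print(np.linalg.lstsq(A,t[:,2],rcond=None)[0], rect(t))
    s=6; cv2.imwrite(f'pics/j_{n}.png',cv2.resize(p['img'][y0:y0+100,x0:x0+120,::-1],None,fx=s,fy=s,interpolation=cv2.INTER_CUBIC))
E
```

```text
time: 15.25
eef_pos: [0.4558, 0.0853, 0.0594]
tool_rot: [0.755, 0.656, -0.0, 0.0]
force: [0.4, -1.0, -1.3]
finger_gap: 0.0543
t 15.25 p [0.4558 0.0853 0.0594] yaw -8.0 F [ 0.4 -1.  -1.3] gap 54.3 j [ 0.11 -0.26  1.83 -0.    1.58  0.25]
scene 541 [468.9 154.1] [161.1  63.2] 80.8
[ 0.00351839 -0.02189732  0.09764424] (array([468.8, 153.4]), array([159.7,  63.2]), 80.8)
top 155 [471.4 206.3] [51.1 53.2] 79.8
[-0.01475241  0.0061541   0.09791893] (array([471.4, 206.3]), array([51.1, 53.2]), 79.8)
```

View pics/j_scene.png

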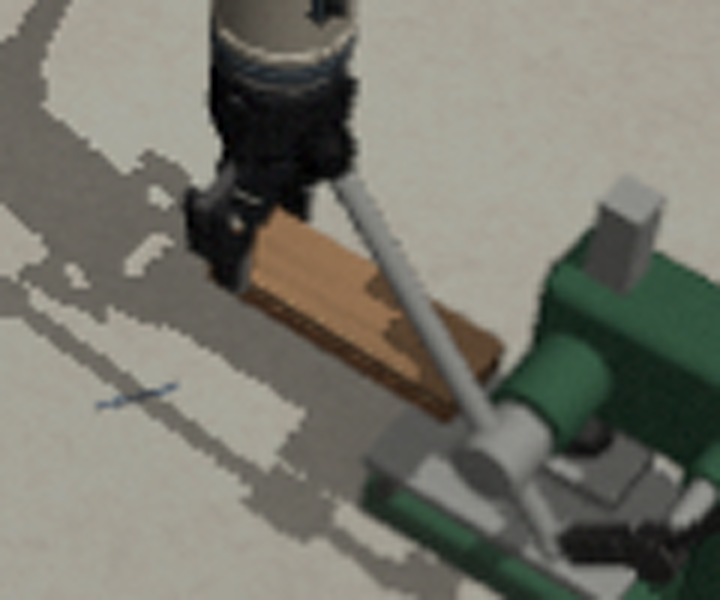

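View pics/j_top.png

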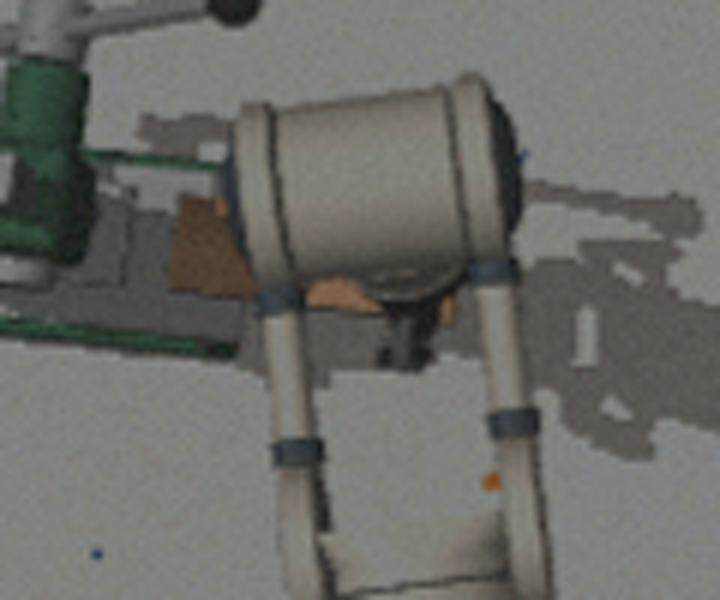

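The held block is level and square, but the wide wrist cylinder above could meet the head or ram when it's inserted. Checking its height and extent.

```bash
python3 - <<'E'
from h import *
p=viewer.capture('top'); C=cloud(p); Y=C[160:215,185:240].reshape(-1,3); Y=Y[Y[:,2]>.22]
print('top cyl',np.round(np.percentile(Y,[1,50,99],axis=0),3), rect(Y))
p=viewer.capture('scene'); C=cloud(p); X=C.reshape(-1,3)
m=(abs(X[:,0]-.456)<.1)&(abs(X[:,1]-.085)<.11)&(X[:,2]>.1)
Y=X[m]
for a in np.arange(.1,.5,.02):
    k=(Y[:,2]>=a)&(Y[:,2]<a+.02)
    if k.sum()>3: print(round(a,2),k.sum(),np.round(np.percentile(Y[k],[3,97],axis=0)[:,:2],3).tolist())
save(p,'k1')
E
```

```text
top cyl [[0.387 0.018 0.24 ]
 [0.442 0.082 0.457]
 [0.559 0.164 0.473]] (array([474.4,  89.1]), array([203.7, 140.8]), 10.4)
0.1 146 [[0.427, 0.082], [0.497, 0.182]]
0.12 36 [[0.426, 0.069], [0.513, 0.102]]
0.14 61 [[0.427, 0.068], [0.518, 0.1]]
0.16 56 [[0.397, 0.067], [0.523, 0.105]]
0.18 102 [[0.4, 0.067], [0.524, 0.107]]
0.2 36 [[0.481, 0.063], [0.496, 0.112]]
0.22 82 [[0.453, 0.061], [0.495, 0.122]]
0.24 127 [[0.452, 0.059], [0.496, 0.123]]
0.26 55 [[0.458, 0.067], [0.496, 0.125]]
0.28 125 [[0.45, 0.055], [0.497, 0.125]]
0.3 98 [[0.453, 0.06], [0.496, 0.124]]
0.32 109 [[0.453, 0.061], [0.496, 0.127]]
0.34 109 [[0.456, 0.055], [0.495, 0.124]]
0.36 99 [[0.465, 0.062], [0.497, 0.123]]
0.38 122 [[0.471, 0.045], [0.499, 0.147]]
0.4 147 [[0.449, 0.039], [0.505, 0.155]]
0.42 395 [[0.359, 0.023], [0.506, 0.156]]
0.44 427 [[0.431, 0.033], [0.502, 0.153]]
0.46 439 [[0.435, 0.031], [0.484, 0.146]]
```

View pics/k1.png

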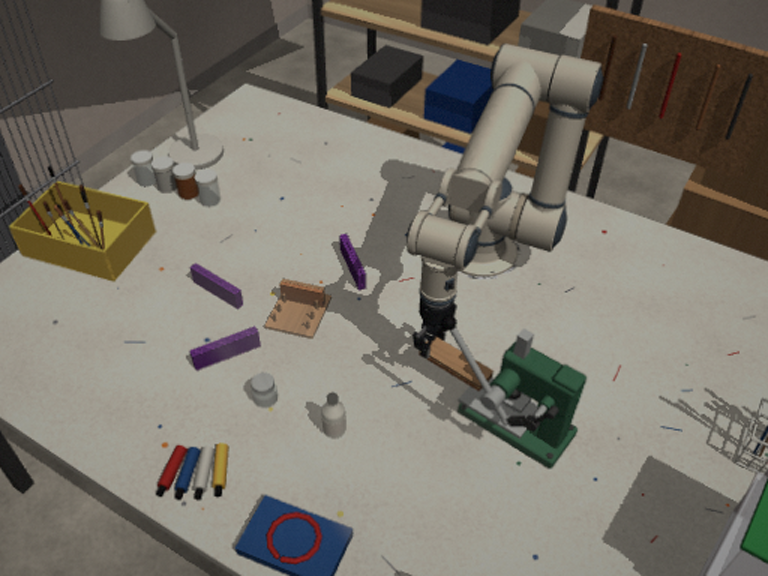

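The cylinder starts at z ≈ 0.37, above the ram top even when lowered. Below that the wrist is only about 35–40 mm in radius, so it clears. Lowering to insertion height and sliding in.

```bash
python3 - <<'E'
from h import *
c,s=np.cos(np.radians(81.8)),np.sin(np.radians(81.8))
for x in(-.215,-.15,-.091): print(row((.4865+x*c,.2987+x*s,.031),-8.2))
E
```

```text
[0.9, -0.2, 28.2, -0.0, 0.0, 0.1]
[65.9, -0.1, 28.1, -0.0, 0.0, 0.1]
[124.9, -0.0, 28.1, -0.0, 0.0, 0.1]
```

```bash
python3 -m creep '[[0,0,10,0,0,0],[0,0,20,0,0,0],[0,0,28,0,0,0],[0,0,28,0,0,0],[10,0,28,0,0,0],[25,0,28,0,0,0],[40,0,28,0,0,0],[55,0,28,0,0,0],[65,0,28,0,0,0],[65,0,28,0,0,0]]'
python3 - <<'E'
from h import *
st(); c,s_=np.cos(np.radians(81.8)),np.sin(np.radians(81.8))
Rp=np.array([[c,s_],[-s_,c]])
for n,x0,y0 in(('scene',260,205),('top',130,165)):
    p=viewer.capture(n); Y=blk(p,.055,.08,(.38,.6),(.08,.35)); Q=(Y[:,:2]-[.4865,.2987])@Rp.T*1000
    print(n,len(Y),np.median(Y[:,2]),np.round(np.percentile(Q,[1,50,99],axis=0)),rect(Y))
    k=8; cv2.imwrite(f'pics/l_{n}.png',cv2.resize(p['img'][y0:y0+70,x0:x0+90,::-1],None,fx=k,fy=k,interpolation=cv2.INTER_CUBIC))
E
```

```text
time: 16.45
eef_pos: [0.4648, 0.1518, 0.0314]
tool_rot: [0.754, 0.657, 0.0, -0.0]
force: [-0.5, -1.5, -2.3]
finger_gap: 0.0541
t 16.45 p [0.4648 0.1518 0.0314] yaw -7.9 F [-0.5 -1.5 -2.3] gap 54.1 j [ 0.25 -0.17  1.8   0.    1.51  0.38]
scene 276 0.06938304949861518 [[-151.  -32.]
 [-113.  -12.]
 [ -61.   26.]] (array([474.6, 192.8]), array([95.5, 59.5]), 80.0)
top 33 0.06998071424940472 [[-118.   18.]
 [ -97.   25.]
 [ -79.   31.]] (array([448.2, 203.8]), array([40.7, 12.5]), 77.4)
```

View pics/l_scene.png

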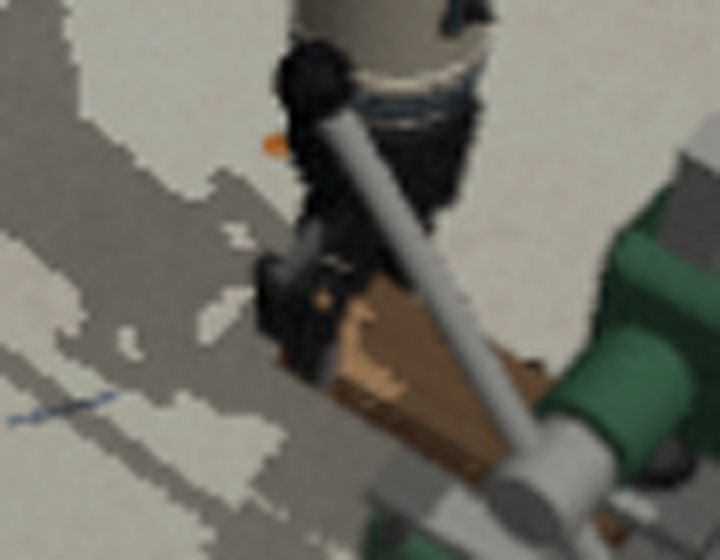

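View pics/l_top.png

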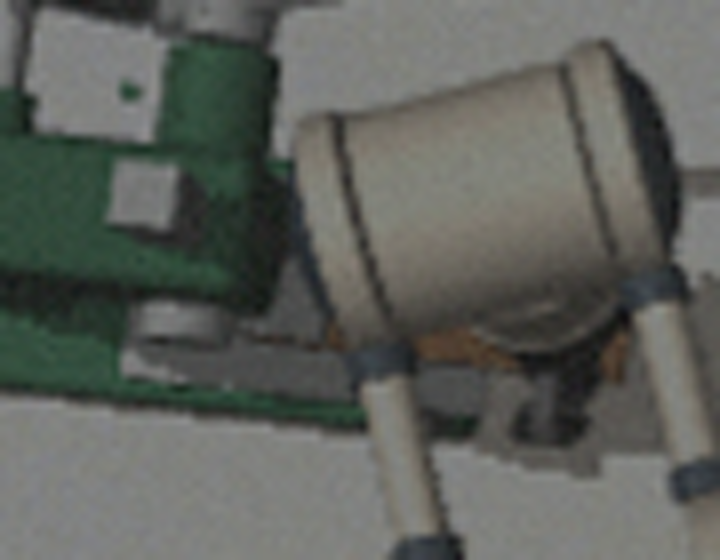

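The block top is at z 0.070, below the platen at 0.085, and it is laterally centred to about 2 mm. Sliding in the rest of the way.

```bash
python3 -m creep '[[12,0,0,0,0,0.5],[25,0,0,0,0,0.5],[38,0,0,0,0,0.5],[50,0,0,0,0,0.5],[59,0,0,0,0,0.5],[59,0,0,0,0,0.5],[59,0,0,0,0,0.5]]'
python3 - <<'E'
from h import *
st(); c,s_=np.cos(np.radians(81.8)),np.sin(np.radians(81.8))
Rp=np.array([[c,s_],[-s_,c]])
p3=(telemetry.get_obs()['eef_pos'][:2]-np.array([.4865,.2987]))@Rp.T; print('press',p3)
for n,x0,y0 in(('scene',270,210),('top',110,155)):
    p=viewer.capture(n); 
    k=8; cv2.imwrite(f'pics/m_{n}.png',cv2.resize(p['img'][y0:y0+70,x0:x0+90,::-1],None,fx=k,fy=k,interpolation=cv2.INTER_CUBIC))
E
```

```text
time: 17.25
eef_pos: [0.4728, 0.2088, 0.0311]
tool_rot: [0.757, 0.653, -0.0, 0.0]
force: [0.3, 0.6, -0.8]
finger_gap: 0.054
t 17.25 p [0.4728 0.2088 0.0311] yaw -8.5 F [ 0.3  0.6 -0.8] gap 54.0 j [ 0.35 -0.09  1.73 -0.    1.51  0.5 ]
press [-0.09089396  0.00076201]
```

View pics/m_scene.png

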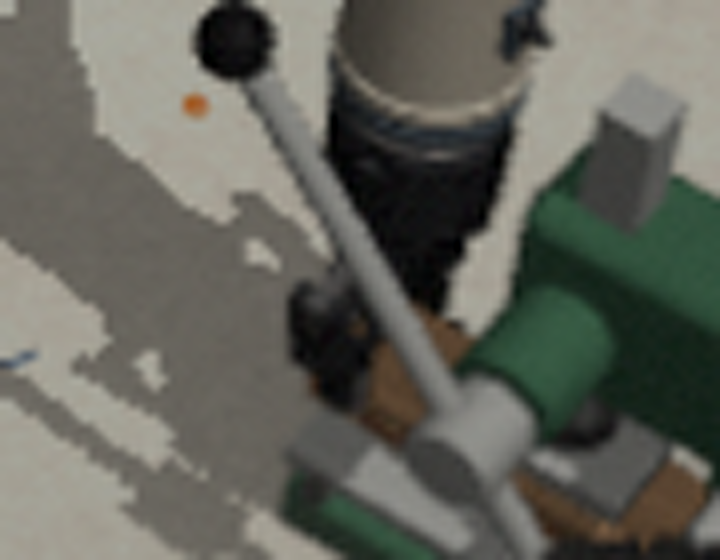

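View pics/m_top.png

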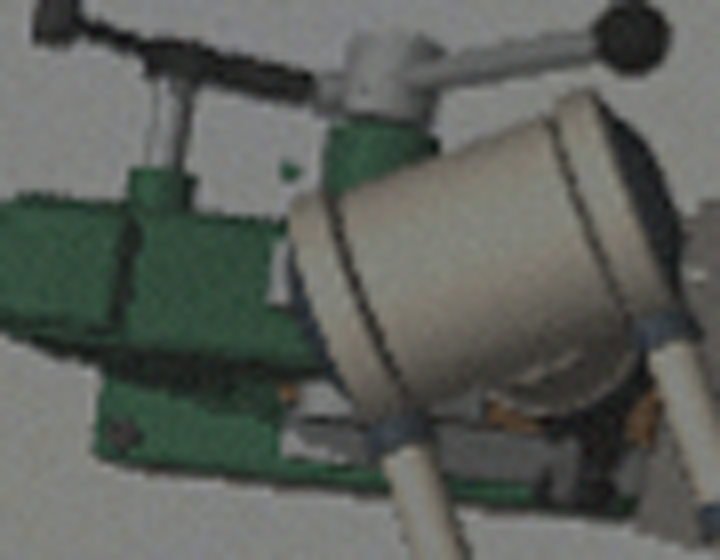

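The block runs under the platen and shows behind it at (690,490) in the scene crop. Lowering 8 mm to the bed.

```bash
python3 -m creep '[[0,0,3,0,0,0],[0,0,5,0,0,0],[0,0,7,0,0,0],[0,0,8,0,0,0],[0,0,8,0,0,0],[0,0,8,0,0,0]]'
```

```text
time: 17.95
eef_pos: [0.473, 0.2088, 0.0234]
tool_rot: [0.758, 0.653, 0.0, 0.0]
force: [0.0, 0.9, -0.9]
finger_gap: 0.0543
```

```bash
python3 -m creep '[[0,0,1,0,0,0],[0,0,2,0,0,0],[0,0,2,0,0,0]]'
```

```text
time: 18.25
eef_pos: [0.4731, 0.2089, 0.023]
tool_rot: [0.758, 0.653, 0.0, 0.0]
force: [-4.8, -1.6, 8.2]
finger_gap: 0.0545
```

```bash
python3 -m creep '[[0,0,-1,0,0,0],[0,0,-1,0,0,0],[0,0,-1,0,0,0],[0,0,-1,0,0,0],[0,0,-20,0,0,0],[0,0,-50,0,0,0],[-20,0,-80,0,0,0],[-60,0,-80,0,0,0],[-110,0,-80,0,0,0],[-150,0,-80,0,0,0],[-150,0,-80,0,0,0]]' 75
python3 - <<'E'
from h import *
st()
T=pose((.4865,.2987),np.radians(81.8))
c,s_=np.cos(np.radians(81.8)),np.sin(np.radians(81.8)); Rp=np.array([[c,s_],[-s_,c]])
for n,x0,y0 in(('scene',270,210),('top',110,155)):
    p=viewer.capture(n); Y=blk(p,.05,.075,(.38,.6),(.1,.35)); Q=(Y[:,:2]-[.4865,.2987])@Rp.T*1000
    print(n,len(Y),np.median(Y[:,2]),np.round(np.percentile(Q,[1,50,99],axis=0)),rect(Y))
    k=8; im=cv2.resize(p['img'][y0:y0+70,x0:x0+90,::-1],None,fx=k,fy=k,interpolation=cv2.INTER_CUBIC); im=cv2.convertScaleAbs(im,alpha=1.5)
    drawbox(im,p,T(box(-.11,.06,-.028,.028,.04,.062)),np.array([x0,y0]),k)
    cv2.imwrite(f'pics/n_{n}.png',im)
E
```

```text
time: 19.35
eef_pos: [0.4502, 0.0566, 0.1014]
tool_rot: [0.759, 0.651, -0.0, 0.001]
force: [0.2, 0.1, -0.5]
finger_gap: 0.0747
t 19.35 p [0.4502 0.0566 0.1014] yaw -8.8 F [ 0.2  0.1 -0.5] gap 74.7 j [ 0.05 -0.31  1.79 -0.    1.66  0.21]
scene 133 0.061046769512187155 [[-109.  -31.]
 [ -88.  -17.]
 [ -61.   10.]] (array([480.4, 214.9]), array([50.5, 51.8]), 80.9)
top 311 0.062312542746180734 [[-110.  -24.]
 [ -73.    2.]
 [ -36.   30.]] (array([473. , 226.8]), array([75.5, 55.3]), 81.8)
```

View pics/n_scene.png

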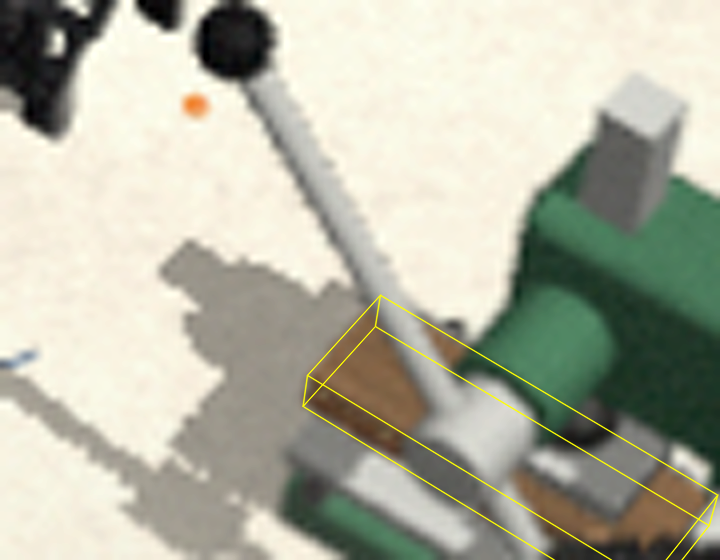

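View pics/n_top.png

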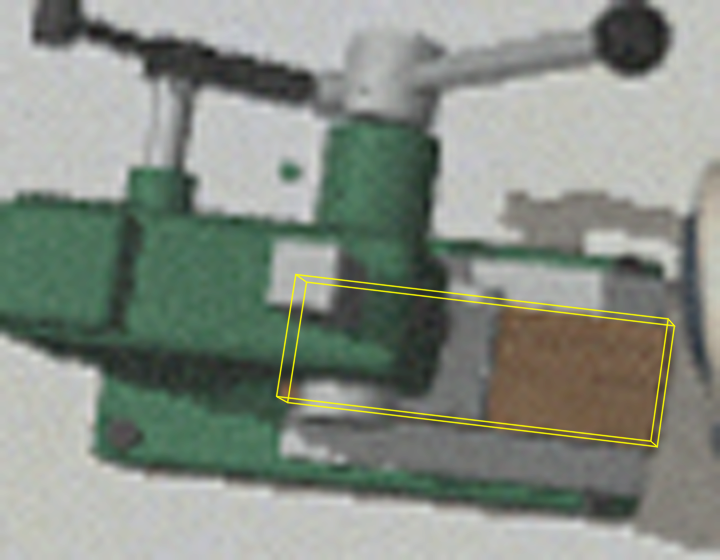

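In the top view the block lies square under the platen and matches the model box for x = -25 mm, y ≈ 0–2 mm. Next is the catch. I'll fly over the press with shut fingers to the space behind the tab.

```bash
python3 - <<'E'
from h import *
T=pose((.4865,.2987),np.radians(81.8))
print(T([.1286,-.1,.244]),T([.165,-.1,.2]))
for z in(.31,.216): 
    q=T([.165,-.1,z])[0]; print(row(q,-8.2))
E
python3 -m creep '[[0,0,-50,0,0,0],[0,0,-100,0,0,0],[0,0,-150,0,0,0],[0,0,-200,0,0,0],[0,0,-209,0,0,0],[0,0,-209,0,0,0]]' 0
```

```text
[[0.6038197  0.41172233 0.244     ]] [[0.6090114  0.44775018 0.2       ]]
[407.4, 98.2, -208.4, 0.0, -0.0, -0.5]
[407.3, 98.2, -114.4, 0.0, -0.0, -0.5]
time: 20.05
eef_pos: [0.4516, 0.0617, 0.3125]
tool_rot: [0.757, 0.653, 0.002, 0.001]
force: [-0.3, -0.4, -0.6]
finger_gap: -0.0002
```

```bash
python3 -m creep '[[40,10,0,0,0,0],[81,20,0,0,0,0],[122,29,0,0,0,0],[163,39,0,0,0,0],[204,49,0,0,0,0],[244,59,0,0,0,0],[285,69,0,0,0,0],[326,79,0,0,0,0],[366,88,0,0,0,0],[402,98,0,0,0,0],[402,98,0,0,0,0],[402,98,0,0,0,0],[402,98,0,0,0,0]]'
python3 - <<'E'
from h import *
st(); T=pose((.4865,.2987),np.radians(81.8)); print(row(T([.165,-.1,.216])[0],-8.2))
ims=[]
for n,x0,y0 in(('scene',320,215),('top',95,125)):
    p=viewer.capture(n); k=7; im=cv2.resize(p['img'][y0:y0+80,x0:x0+57,::-1],None,fx=k,fy=k,interpolation=cv2.INTER_CUBIC); ims.append(cv2.convertScaleAbs(im,alpha=1.5))
cv2.imwrite('pics/o.png',np.hstack(ims))
E
```

```text
time: 21.35
eef_pos: [0.6066, 0.4431, 0.3099]
tool_rot: [0.758, 0.653, -0.001, -0.0]
force: [-0.6, -0.4, 0.5]
finger_gap: -0.0001
t 21.35 p [0.6066 0.4431 0.3099] yaw -8.5 F [-0.6 -0.4  0.5] gap -0.1 j [ 0.59  0.67  0.32 -0.    2.15  0.73]
[5.0, 1.8, 93.9, -0.1, 0.1, -0.3]
```

View pics/o.png

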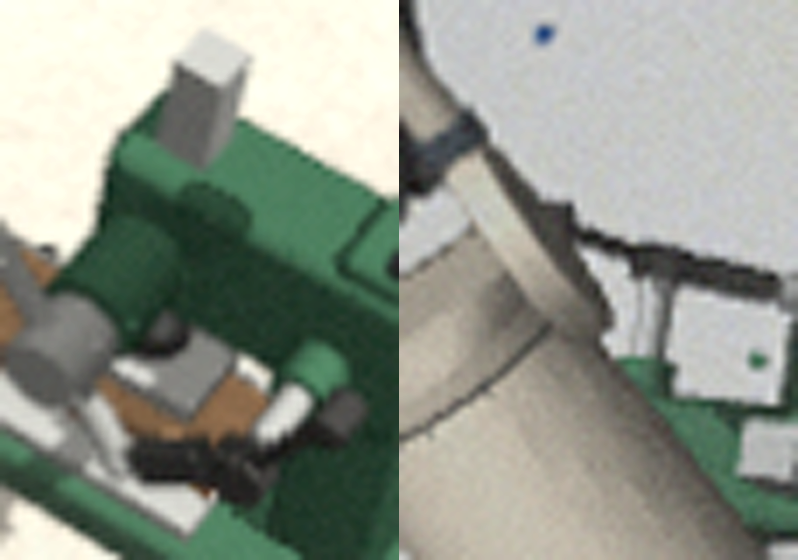

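```bash
python3 -m creep '[[3,1,30,0,0,0],[5,2,60,0,0,0],[5,2,80,0,0,0],[5,2,94,0,0,0],[5,2,94,0,0,0],[5,2,94,0,0,0]]'
python3 - <<'E'
from h import *
st(); T=pose((.4865,.2987),np.radians(81.8)); print(row(T([.165,-.1,.216])[0],-8.2))
p=viewer.capture('scene'); x0,y0=330,205;k=7; im=cv2.resize(p['img'][y0:y0+80,x0:x0+100,::-1],None,fx=k,fy=k,interpolation=cv2.INTER_CUBIC); im=cv2.convertScaleAbs(im,alpha=1.5)
cv2.imwrite('pics/o2.png',im)
E
```

```text
time: 22.05
eef_pos: [0.6096, 0.4473, 0.219]
tool_rot: [0.758, 0.652, 0.001, 0.0]
force: [-0.1, -0.2, 0.7]
finger_gap: 0.0002
t 22.05 p [0.6096 0.4473 0.219 ] yaw -8.6 F [-0.1 -0.2  0.7] gap 0.2 j [0.59 0.56 0.64 0.   1.94 0.74]
[0.4, -0.6, 3.0, 0.1, -0.1, -0.4]
```

View pics/o2.png

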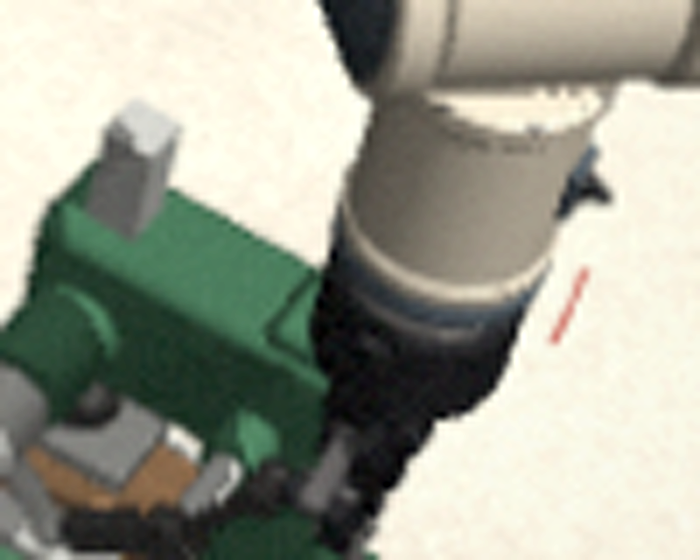

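The fingers are right behind the tab, which is at about (275,480) in the crop with the tips at (350,520). Pushing forward.

```bash
python3 -m creep '[[-8,0,1,0,0,0],[-16,0,1,0,0,0],[-24,0,1,0,0,0],[-32,0,1,0,0,0],[-40,0,1,0,0,0],[-48,0,1,0,0,0],[-56,0,1,0,0,0],[-64,0,1,0,0,0],[-72,0,1,0,0,0],[-80,0,1,0,0,0],[-82,0,1,0,0,0],[-82,0,1,0,0,0]]'
python3 - <<'E'
from h import *
st()
p=viewer.capture('scene'); x0,y0=310,205;k=7; im=cv2.resize(p['img'][y0:y0+80,x0:x0+100,::-1],None,fx=k,fy=k,interpolation=cv2.INTER_CUBIC); im=cv2.convertScaleAbs(im,alpha=1.5)
cv2.imwrite('pics/o3.png',im)
E
```

```text
time: 23.3
eef_pos: [0.5977, 0.3664, 0.2153]
tool_rot: [0.758, 0.652, -0.0, 0.0]
force: [0.2, -0.8, 0.6]
finger_gap: -0.0003
t 23.3 p [0.5977 0.3664 0.2153] yaw -8.6 F [ 0.2 -0.8  0.6] gap -0.3 j [ 0.5   0.38  0.88 -0.    1.88  0.65]
```

View pics/o3.png

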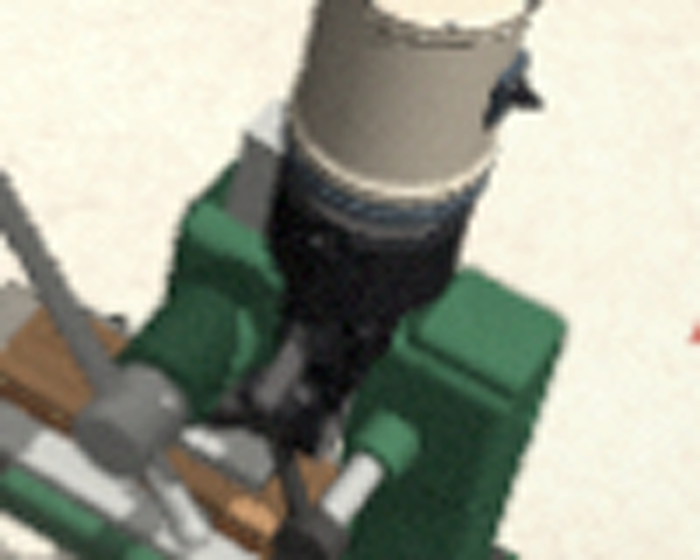

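The catch rod now stands up and leans forward, from pivot (305,530) to tab (290,460). Backing off and up, then checking.

```bash
python3 -m creep '[[10,0,0,0,0,0],[18,0,-20,0,0,0],[18,0,-60,0,0,0],[18,0,-105,0,0,0],[-10,10,-140,0,0,0],[-60,5,-150,0,0,0],[-105,0,-150,0,0,0],[-150,-5,-150,0,0,0],[-170,-10,-150,0,0,0],[-170,-10,-150,0,0,0],[-170,-10,-150,0,0,0]]'
python3 - <<'E'
from h import *
st(); T=pose((.4865,.2987),np.radians(81.8))
h=np.array([0,-.1,.185])
for th in(0,.4,.8,1.1,1.15,1.2,1.25):
    a=np.radians(50)-th; k=h+.19*np.array([-np.cos(a),0,np.sin(a)]); print(th,np.round(k,4),np.round(T(k),4))
k=T(h+.19*np.array([-np.cos(np.radians(50)),0,np.sin(np.radians(50))]))[0]; print(row(k+[0,0,.03],-8.2),row(k-[0,0,.039],-8.2))
ims=[]
for n,x0,y0 in(('scene',290,205),('top',100,130)):
    p=viewer.capture(n); kk=7; im=cv2.resize(p['img'][y0:y0+80,x0:x0+57 if n=='scene' else x0+57,::-1],None,fx=kk,fy=kk,interpolation=cv2.INTER_CUBIC); ims.append(cv2.convertScaleAbs(im,alpha=1.5))
    r=viewer.mark_of(p,'catch_tab'); print(n,[(round(d['score'],2),np.round(d['centre'],1)) for d in r]);
    t=[T(np.array([.093,-.1,.178])+.075*np.array([np.cos(q),0,np.sin(q)])) for q in np.radians(61.6)+np.array([0,.5,.7,.9,1.1])]
    print([np.round(proj(p,x)[0],1).tolist() for x in t])
cv2.imwrite('pics/o4.png',np.hstack(ims))
E
```

```text
time: 24.45
eef_pos: [0.5628, 0.201, 0.3657]
tool_rot: [0.758, 0.653, 0.001, 0.0]
force: [0.3, -0.1, -0.0]
finger_gap: 0.0
t 24.45 p [0.5628 0.201  0.3657] yaw -8.5 F [ 0.3 -0.1 -0. ] gap 0.0 j [0.29 0.19 0.84 0.   2.12 0.43]
0 [-0.1221 -0.1     0.3305] [[0.5681 0.1636 0.3305]]
0.4 [-0.1692 -0.1     0.2715] [[0.5613 0.117  0.2715]]
0.8 [-0.1895 -0.1     0.1988] [[0.5584 0.0969 0.1988]]
1.1 [-0.1851 -0.1     0.1422] [[0.5591 0.1012 0.1422]]
1.15 [-0.1827 -0.1     0.133 ] [[0.5594 0.1036 0.133 ]]
1.2 [-0.1799 -0.1     0.1239] [[0.5598 0.1064 0.1239]]
1.25 [-0.1766 -0.1     0.115 ] [[0.5603 0.1096 0.115 ]]
[-36.2, 10.7, 5.2, 0.0, -0.0, -0.3] [-36.3, 10.7, 74.2, 0.0, -0.0, -0.3]
scene [(0.62, array([345.3, 260.4])), (0.37, array([355.6, 282.9]))]
[[367.5, 275.0], [357.2, 266.8], [352.7, 264.5], [348.3, 262.9], [344.2, 262.2]]
top [(0.62, array([139.4, 157.8]))]
[[116.5, 156.0], [126.7, 156.7], [131.4, 157.3], [136.1, 158.2], [140.6, 159.1]]
```

View pics/o4.png

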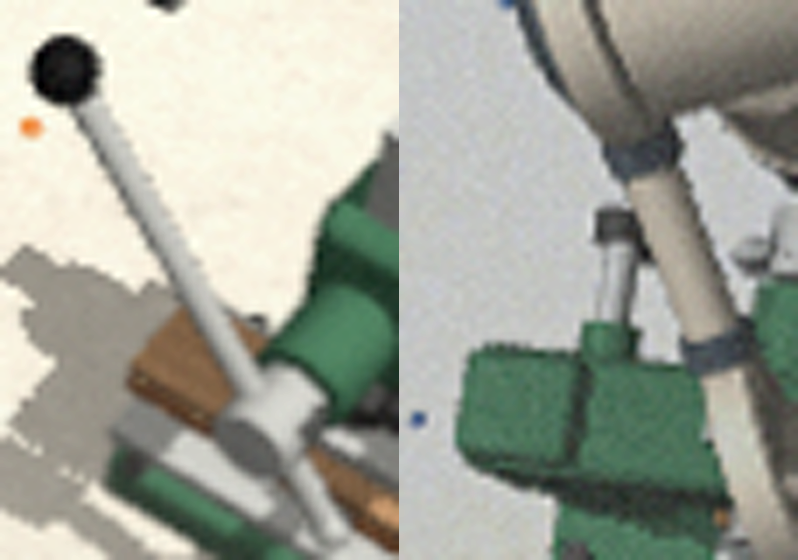

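Both cameras put the catch near 1.0 rad. Now for the knob: open, move above it, descend and pinch.

```bash
python3 -m creep '[[-15,5,0,0,0,0],[-36,11,0,0,0,0],[-36,11,0,0,0,0],[-36,11,25,0,0,0],[-36,11,50,0,0,0],[-36,11,68,0,0,0],[-36,11,74,0,0,0],[-36,11,74,0,0,0]]' 60 30
python3 - <<'E'
from h import *
st(); cv2.imwrite('pics/q1.png',tips())
E
```

```text
time: 25.45
eef_pos: [0.5679, 0.1633, 0.2903]
tool_rot: [0.758, 0.653, -0.001, -0.001]
force: [-0.2, 0.5, 0.7]
finger_gap: 0.0601
t 25.45 p [0.5679 0.1633 0.2903] yaw -8.5 F [-0.2  0.5  0.7] gap 60.1 j [0.22 0.1  1.07 0.   1.97 0.37]
lowest dark [[0.535, 0.209, 0.014], [0.537, 0.202, 0.017], [0.533, 0.2, 0.017], [0.536, 0.213, 0.018], [0.536, 0.205, 0.019], [0.531, 0.199, 0.02]]
```

View pics/q1.png

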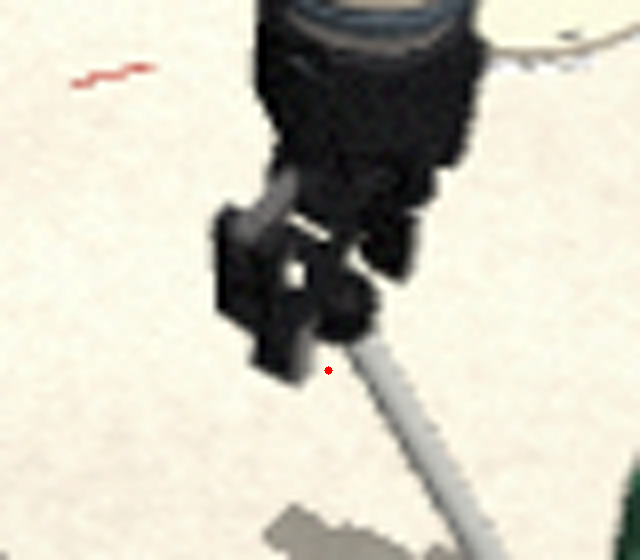

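The knob sits between the fingers at about (345,305) in the crop. Pinching.

```bash
python3 -m creep '[[0,0,0,0,0,0],[0,0,0,0,0,0],[0,0,0,0,0,0],[0,0,0,0,0,0],[0,0,0,0,0,0]]' 0 40
python3 - <<'E'
from h import *
st()
for th in np.arange(.1,1.31,.1):
    a0=np.radians(50);a=a0-th; print(round(th,2),np.round(190*np.array([-np.cos(a)+np.cos(a0),np.sin(a0)-np.sin(a)]),1))
E
```

```text
time: 26.0
eef_pos: [0.5693, 0.163, 0.2929]
tool_rot: [0.758, 0.652, 0.002, 0.001]
force: [4.9, -1.0, 5.4]
finger_gap: 0.0278
t 26.0 p [0.5693 0.163  0.2929] yaw -8.6 F [ 4.9 -1.   5.4] gap 27.8 j [ 0.22  0.1   1.07 -0.    1.97  0.37]
0.1 [-13.9  12.9]
0.2 [-26.5  27.2]
0.3 [-37.6  42.6]
0.4 [-47.  59.]
0.5 [-54.8  76.4]
0.6 [-60.9  94.4]
0.7 [-65.  112.9]
0.8 [-67.4 131.8]
0.9 [-67.8 150.7]
1.0 [-66.3 169.7]
1.1 [-63.  188.4]
1.2 [-57.8 206.6]
1.3 [-50.8 224.3]
```

```bash
python3 -m creep '[[-7,0,6.3,0,0,0],[-14,0,13,0,0,0],[-20.5,0,20,0,0,0],[-26.5,0,27,0,0,0],[-32,0,35,0,0,0],[-37.6,0,42.6,0,0,0],[-42.5,0,51,0,0,0],[-47,0,59,0,0,0],[-51,0,67.5,0,0,0],[-54.8,0,76.4,0,0,0],[-58,0,85,0,0,0],[-61,0,94.4,0,0,0],[-63,0,103.5,0,0,0],[-65,0,113,0,0,0],[-66.5,0,122,0,0,0],[-67.4,0,131.8,0,0,0],[-67.4,0,131.8,0,0,0]]'
python3 - <<'E'
from h import *
st(); cv2.imwrite('pics/r1.png',tips())
E
```

```text
time: 27.7
eef_pos: [0.56, 0.095, 0.1593]
tool_rot: [0.758, 0.652, 0.001, 0.002]
force: [10.2, -4.9, -3.9]
finger_gap: 0.028
t 27.7 p [0.56   0.095  0.1593] yaw -8.6 F [10.2 -4.9 -3.9] gap 28.0 j [ 0.11 -0.    1.41 -0.    1.73  0.26]
lowest dark [[0.583, 0.095, 0.188], [0.581, 0.101, 0.19], [0.584, 0.092, 0.192], [0.584, 0.099, 0.192], [0.582, 0.087, 0.192], [0.58, 0.1, 0.194]]
```

View pics/r1.png

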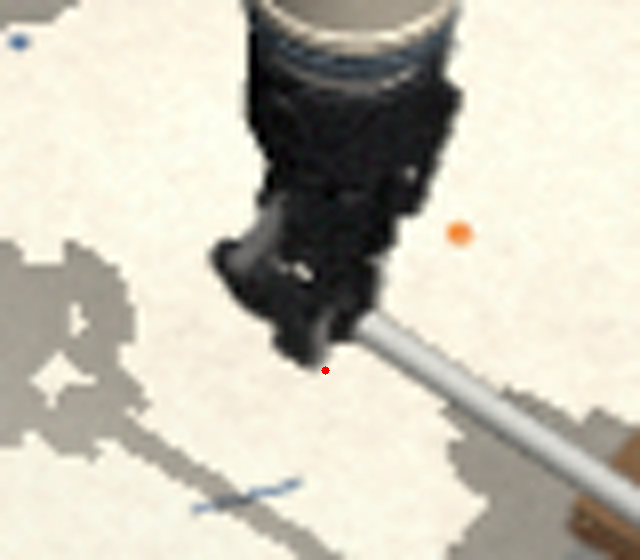

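The lever follows and the knob is still held. Continuing the arc.

```bash
python3 -m creep '[[0,1,9.5,0,0,0],[-0.4,2,19,0,0,0],[0,2,28.5,0,0,0],[1,2,38,0,0,0],[2.7,2,47.5,0,0,0],[4.4,2,56.6,0,0,0],[4.4,2,56.6,0,0,0]]'
python3 -m creep '[[1.2,0,4.5,0,0,0],[2.5,0,9.2,0,0,0],[2.5,0,9.2,0,0,0]]'
```

```text
time: 28.45
eef_pos: [0.5608, 0.1011, 0.1005]
tool_rot: [0.758, 0.653, -0.0, -0.001]
force: [5.7, -2.7, -5.7]
finger_gap: 0.0273
time: 28.75
eef_pos: [0.5611, 0.1034, 0.0926]
tool_rot: [0.758, 0.653, -0.0, -0.0]
force: [3.6, -2.3, -3.7]
finger_gap: 0.0274
```

```bash
python3 -m creep '[[1.3,0,4.5,0,0,0],[1.3,0,4.5,0,0,0],[1.3,0,4.5,0,0,0]]'
python3 -m creep '[[1.3,0,4.5,0,0,0],[1.3,0,4.5,0,0,0],[1.3,0,4.5,0,0,0]]'
```

```text
time: 29.05
eef_pos: [0.5613, 0.1046, 0.0886]
tool_rot: [0.758, 0.653, -0.0, -0.0]
force: [2.7, -2.6, -2.6]
finger_gap: 0.0278
time: 29.35
eef_pos: [0.5616, 0.1054, 0.0866]
tool_rot: [0.758, 0.653, 0.0, 0.0]
force: [-1.5, -4.2, 8.6]
finger_gap: 0.0278
```

The platen has started to bear: 8.6 N, and motion is being resisted. A little more.

```bash
python3 -m creep '[[1,0,3,0,0,0],[1,0,3,0,0,0],[1,0,3,0,0,0]]'
```

```text
time: 29.65
eef_pos: [0.5618, 0.1056, 0.0858]
tool_rot: [0.758, 0.652, 0.0, 0.001]
force: [-6.6, -8.6, 17.4]
finger_gap: 0.0274
```

```bash
python3 -m creep '[[0,0,0,0,0,0],[0,0,0,0,0,0],[0,0,0,0,0,0],[0,0,0,0,0,0],[0,0,-15,0,0,0],[0,0,-40,0,0,0],[0,0,-80,0,0,0],[0,0,-120,0,0,0],[-40,-20,-150,0,0,0],[-80,-60,-150,0,0,0],[-100,-90,-150,0,0,0],[-100,-90,-150,0,0,0]]' 60
python3 - <<'E'
from h import *
st(); T=pose((.4865,.2987),np.radians(81.8))
c,s_=np.cos(np.radians(81.8)),np.sin(np.radians(81.8)); Rp=np.array([[c,s_],[-s_,c]])
h=np.array([0,-.1,.185]); ims=[]
for n,x0,y0 in(('scene',275,215),('top',110,140)):
    p=viewer.capture(n); C=cloud(p); X=C.reshape(-1,3); I=p['img'].reshape(-1,3)
    Q=np.c_[(X[:,:2]-[.4865,.2987])@Rp.T,X[:,2]]
    m=(abs(Q[:,0]+.18)<.04)&(abs(Q[:,1]+.1)<.03)&(Q[:,2]>.1)&(Q[:,2]<.17)&(I.max(1)<70); Y=Q[m]
    print(n,'knob',m.sum(),np.round(np.percentile(Y,[2,50,98],axis=0),3).tolist() if m.sum() else '')
    for th in(1.05,1.15,1.2): 
        a=np.radians(50)-th; print(th,np.round(proj(p,T(h+.19*np.array([-np.cos(a),0,np.sin(a)])))[0],1))
    r=viewer.mark_of(p,'lever_knob'); print([(round(d['score'],2),np.round(d['centre'],1)) for d in r]);
    Y=blk(p,.05,.075,(.38,.6),(.1,.35)); W=(Y[:,:2]-[.4865,.2987])@Rp.T*1000
    print('block',len(Y),np.median(Y[:,2]),np.round(np.percentile(W,[1,50,99],axis=0)).tolist(),rect(Y))
    k=6; im=cv2.convertScaleAbs(cv2.resize(p['img'][y0:y0+95,x0:x0+100 if 0 else x0+66,::-1],None,fx=k,fy=k,interpolation=cv2.INTER_CUBIC),alpha=1.5); ims.append(im)
cv2.imwrite('pics/s1.png',np.hstack(ims))
p=viewer.capture('scene'); save(p,'s2')
E
```

```text
time: 30.85
eef_pos: [0.4547, 0.0193, 0.234]
tool_rot: [0.759, 0.652, 0.001, 0.001]
force: [0.5, -0.7, -0.8]
finger_gap: 0.0601
t 30.85 p [0.4547 0.0193 0.234 ] yaw -8.7 F [ 0.5 -0.7 -0.8] gap 60.1 j [-0.03 -0.29  1.54 -0.    1.89  0.12]
scene knob 49 [[-0.19, -0.119, 0.13], [-0.177, -0.108, 0.143], [-0.168, -0.097, 0.151]]
1.05 [278.4 241.6]
1.15 [279.2 245.8]
1.2 [279.8 248. ]
[(0.7, array([278.9, 246.4]))]
block 134 0.06165055160415078 [[-108.0, -17.0], [-87.0, 4.0], [-61.0, 28.0]] (array([469.2, 215.8]), array([48.3, 49.5]), 82.8)
top knob 0 
1.05 [214.7 172.7]
1.15 [213.9 173.6]
1.2 [213.3 174. ]
[]
block 290 0.0623140221622793 [[-110.0, -24.0], [-76.0, 3.0], [-41.0, 30.0]] (array([473.1, 224.3]), array([70.5, 56.3]), 81.5)
```

View pics/s1.png

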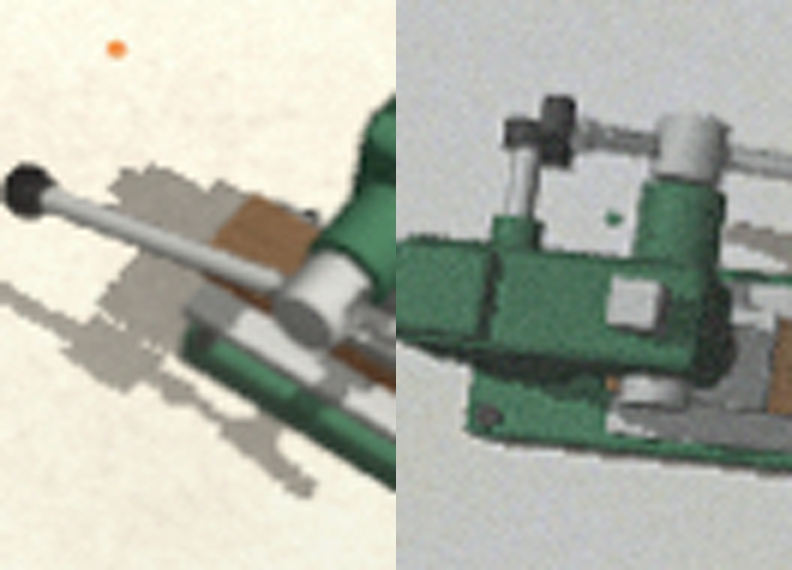

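View pics/s2.png

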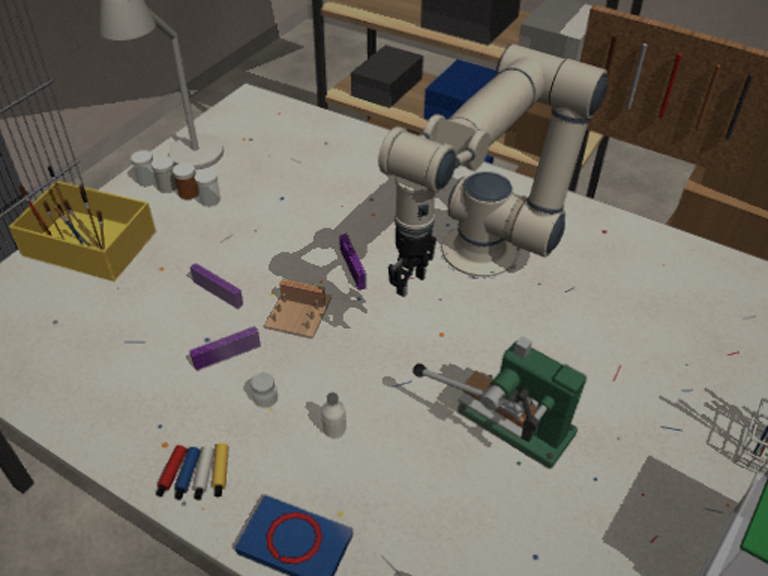

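The lever stays down at about 1.16 rad, with the knob measured at (278.9,246.4) against (279.2,245.8) predicted for 1.15. The catch is off, the block is in place, and the arm is clear. Handing in.

```bash
python3 -c "
from h import *
manip.job_done(); st()"
```

```text
the job is handed in; nothing more can be done
the job is handed in; nothing more can be done
```

The long block is clamped in the press and the job is handed in at about 31 s of the 72 s allowed; no verdict was reported. I stood the block on the table, tipped it flat, regripped it across its width and slid it into the throat. Then I swung the catch off and pulled the lever down.

**Last checks**
- **Block:** it lies flat with its top at 62 mm. Its middle is about 25 mm in front of the ram's axis, about 3 mm off centre, and square within about 1°.
- **Catch:** both cameras put it near 1.0 rad, measured before the lever was pulled. It still looked clear in the last picture.
- **Lever:** the scene camera puts it at about 1.16 rad after release. The top camera did not find the knob.
- **Clamping force:** the knob stalled at about 17 N before I let go. I did not measure the platen force after release, so the 5 N minimum rests on the lever's friction holding it.
- **Other objects:** the short block, glue and jar looked unmoved in the last picture; I did not measure them again. The arm was clear of everything.

**What disagreed**
- **Fingertip height:** the fingers really end about 18 mm behind the reported tool point, and about 31 mm with the jaws open to 75 mm. My first tipping push therefore passed over the block without touching it, and I corrected heights by that amount afterwards.
- **Cameras:** the two cameras differed by up to 5–8 mm in x, so I used values in between.

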